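# Run brass caps through the rotary blow-off table

## Robot

A 7-joint arm with a two-finger parallel gripper is mounted at the origin on the work surface. World frame = base frame: x ahead of the robot, y to its left, z up, the work surface at z = 0. Lengths are in m, angles in degrees, forces in N, time in s.
With the tool pointing down it reaches from about 0.35 to 0.775 m from the base axis. Payload 3.1 kg.
Tool frame: the origin (TCP) lies at the very end of the fingers, on their centre line; the grasp point (between the pads) lies 19 mm behind it (arm.grip_point_offset is the distance from the TCP to the grasp point, in m); x points along the fingers, y is the direction in which the jaws open and shut, and the axes are right-handed (so a half turn about x gives the same grasp; the last joint's range is limited). The gripper opens to 85 mm and grips with 20 to 120 N. Pads are 22 mm wide; open, the fingers measure 114 mm over their backs; the gripper's body (76 mm by 85 mm) begins 54 mm behind the grasp point. The pads swing forward as they close: fully open they stand 13 mm farther back than shut.
Start: joints at [74.559, 17.813, 0.802, 86.603, -0.252, 75.585, -1.558], TCP at [0.124, -0.536, 0.231] pointing down, gripper open.
Joint ranges: [-154.91, 154.91], [-16.99, 109.72], [-72.82, 74.43], [7.12, 147.25], [-82.49, 262.49], [11.32, 116.49], [-174.64, 174.64]. Speed limits (degrees/s): [159.86, 159.86, 180, 180, 180, 180, 180].

## Interface

Orientations are given as a 3x3 rotation matrix whose columns are the frame's x, y, z axes.
In Python, from cell import arm, vision, order gives the robot as it stands. The module is installed in compiled form; this text tells all that it offers.
- The arm moves only by the tool carry_out, never from a script. Its argument "targets" is a list of rows, each a list of 2 entries, a list of its own where there are three numbers: the shift along the world's x, y, z in mm, then the turn about the world's z in rad. A call has 1 to 8 rows; each row is the pose to reach, as a shift and turn from the pose commanded when the call began; what a row does not reach only later rows make up. A row lasts 1/10 s, in which the tool goes at most 50 mm and 8.59 degrees, less where a joint would pass 70% of its speed; a pose out of reach is approached as far as the arm can. A call with a gripper value outside its range is refused whole. "claw" is the finger opening in mm, from 0 to 85.4, set as the call begins (left out, the last holds). The fingers move at their own pace and stop on an object; "grip_force" is the grip in N (left out, the last holds). Time passes only in rows, so rows that repeat a pose let the fingers close. It gives the time, the measured TCP pose, the force and the opening at its end, in the units of the state.
- arm.state(): the state, without advancing time (a new reading comes with each control period).
- vision.grab_frame(name): name is "side" or "top" or "wrist"; returns a dict with "image" (480x640x3 uint8, red, green, blue), "range_z" (480x640 float32, m along the optical axis (not along the pixel's ray), 0 where there is no reading), "mtx" (3x3 intrinsics, pixels), "xyz" and "rotation" of the camera in the world; the wrist camera has in their place "tool_from_camera" (4x4, takes a point from camera to tool coordinates, whose origin is the TCP and whose axes are the tool frame's). Camera axes: x right, y down, z forward; pixel columns grow to the right and rows downward; lengths in m; the calibration is good to about 2 mm. A picture is of the moment at which its call begins: read the wrist's pose just before it.
- order.sign_off(): hands the job in, once; it reports no verdict.
Trained networks look in a picture, given as the dict that the camera call returned (one of the last four; its "shot" number tells which), for a name from the list of things; names that differ only in an ending like _2 or _b are one class to them, and where a whole thing is asked for, a point or a joint stands for the part that bears it (a point fixed in the world has none). Each returns a list of dicts, best first, with "p" (0 to 1); they miss things now and then, are a little off and sometimes report something else, mostly with a low value. They report only what shows in the picture. A call takes as long as a camera call. They do not tell look-alikes from the thing itself.
- vision.find_in(picture, name): "box" ([left, top, right, bottom] in pixels, round what is visible of it).
- vision.silhouettes(picture, name): "mask" (480x640 bool, what is visible of it) and "box" ([left, top, right, bottom] in pixels, round what is visible of it).
- vision.place_of(picture, name): "pixel" ([column, row] in pixels: a listed point, or the origin of a listed thing).
The state is a dict: "clock": time; "joints": joint angles; "dq": joint speeds; "joint_torque": joint torques, N m; "position": TCP position; "orientation": TCP orientation; "wrist_force": force on the tool from outside, world axes, zero at the start; "moment": the same for the moment, N m; "finger_gap": opening from 0.0 (shut) to 1.0 (fully open).
Only numpy, scipy, OpenCV 4.12 (cv2) and the standard library are available. Lean on these libraries where they do the work, as an engineer would, in place of code of your own. Each camera call takes 0.05 s, during which the arm holds its last target.

## Task

Run the brass caps through the blow-off table: swing its red grip post to the white mark, lift every brass cap out of the blue bin, one at a time, and set each in a pocket of its own on the turntable, flange down and flat on the pocket floor. With all caps in, swing the grip post round to the green mark as far as it goes, press the green start button right down, and swing the post back to the white mark with the caps still in their pockets. Then move all caps into the white tray, standing flange down on its floor, leaving the table at the white mark, the dark steel coupling in the bin and the other things on the bench undisturbed.

Things in the scene. Friction and masses are not known exactly. Their poses are not given: they have to be found in the camera images.
- cap1: brass flanged pipe cap, 0.16 kg: round flange 52 mm across and 10 mm thick at the bottom, above it a round body 36 mm across up to 50 mm total height. Origin: centre of the flange's underside, z up when the flange is down. Starts flange down on the bin floor. Two to four of the four caps are present.
- cap2: brass flanged pipe cap, 0.16 kg: round flange 52 mm across and 10 mm thick at the bottom, above it a round body 36 mm across up to 50 mm total height. Origin: centre of the flange's underside, z up when the flange is down. Starts flange down on the bin floor. Two to four of the four caps are present.
- cap3: brass flanged pipe cap, 0.16 kg: round flange 52 mm across and 10 mm thick at the bottom, above it a round body 36 mm across up to 50 mm total height. Origin: centre of the flange's underside, z up when the flange is down. Starts flange down on the bin floor. Two to four of the four caps are present.
- cap4: brass flanged pipe cap, 0.16 kg: round flange 52 mm across and 10 mm thick at the bottom, above it a round body 36 mm across up to 50 mm total height. Origin: centre of the flange's underside, z up when the flange is down. Starts flange down on the bin floor. Two to four of the four caps are present.
- odd: dark steel pipe coupling, a plain ring 38 mm across and 32 mm high, standing in the bin with the caps; it stays in the bin. Origin: centre of its underside
- bin_in (a point): centre of the inner floor of the blue bin (fixed; outside 200 x 180 mm along its x and y, walls 4 mm thick, rim 36 mm above the table, inner floor about 4 mm above the table). Axes: those of the bin
- pocket1 (a point): floor centre of one of the four pockets on the turning disc (30 mm above the table, moves with the disc, z up): a black collar, inner diameter 61 mm, outer 70 mm, 7 mm high. The pocket centres lie 90 mm from the disc's axis, 72 degrees apart, the grip post takes the fifth place
- pocket2 (a point): floor centre of one of the four pockets on the turning disc (30 mm above the table, moves with the disc, z up): a black collar, inner diameter 61 mm, outer 70 mm, 7 mm high. The pocket centres lie 90 mm from the disc's axis, 72 degrees apart, the grip post takes the fifth place
- pocket3 (a point): floor centre of one of the four pockets on the turning disc (30 mm above the table, moves with the disc, z up): a black collar, inner diameter 61 mm, outer 70 mm, 7 mm high. The pocket centres lie 90 mm from the disc's axis, 72 degrees apart, the grip post takes the fifth place
- pocket4 (a point): floor centre of one of the four pockets on the turning disc (30 mm above the table, moves with the disc, z up): a black collar, inner diameter 61 mm, outer 70 mm, 7 mm high. The pocket centres lie 90 mm from the disc's axis, 72 degrees apart, the grip post takes the fifth place
- grip (a point): middle of the red grip on the disc's upright post, 115 mm from the disc's axis: a vertical red cylinder 26 mm across and 36 mm high on a 16 mm steel post; this point is 68 mm above the table, 18 mm below the grip's top. Moves with the disc
- axis (a point): point on the disc's vertical axis at the height of the disc's top (30 mm above the table); disc diameter 290 mm. The station's round base is 336 mm across, 14 mm high, and a blue nozzle block 100 mm high (170 mm wide) stands on its far side, 180 to 230 mm from the axis.
- disc (a joint): angle of the turning disc in rad: 0 = grip post at the white mark on the base's rim (robot's side, right; a stop), 1.571 = grip post at the green mark (robot's side, left; a stop); grows clockwise seen from above. It stays where it is left
- start (a joint): travel of the green start button in m: 0 = up, 0.006 = fully down (5 N), springs back
- tray_in (a point): centre of the inner floor of the white tray for finished caps (fixed; outside 200 x 180 mm along its x and y, walls 4 mm thick, rim 24 mm above the table, inner floor about 4 mm above the table). Axes: those of the tray
- start_top (a point): centre of the top face of the green start button, 34 mm across, on a yellow box 66 x 66 x 50 mm; pressed straight down
- coupling1: bystander: dark steel pipe coupling 48 mm across, 60 mm high; origin at the underside's centre
- coupling2: bystander: bright steel pipe coupling 40 mm across, 45 mm high; origin at the underside's centre
- pipe: bystander: standing dark pipe 32 mm across, 120 mm high; origin at the underside's centre
- drink: bystander: red and white drink cup with lid and straw, 88 mm across, 128 mm high (straw to 198 mm); origin at the underside's centre
- can: bystander: blue can 60 mm across, 100 mm high; origin at the underside's centre
- wrench: bystander: wrench 200 mm long lying along its x; origin under its middle
- carton: bystander: cardboard box 120 x 90 x 60 mm; origin at the underside's centre
There are look-alikes about, which are no part of the job. Leave any orange look-alike of the cap1 alone.

How it is judged (in metres and radians):
On the way, in this order (a step that is already met when the one before it is completed fails the run):
1. the disc stands at the white loading mark (joint within 0.08 rad) (value of joint disc below 0.08 rad), for 0.2 s.
2. with the disc still at the loading mark (within 0.12 rad), every cap sits flange down in a pocket, released (((horizontal distance between cap1 and pocket1 below 0.007 m and z of cap1 in the frame of pocket1 below 0.004 m) or (horizontal distance between cap1 and pocket2 below 0.007 m and z of cap1 in the frame of pocket2 below 0.004 m) or (horizontal distance between cap1 and pocket3 below 0.007 m and z of cap1 in the frame of pocket3 below 0.004 m) or (horizontal distance between cap1 and pocket4 below 0.007 m and z of cap1 in the frame of pocket4 below 0.004 m)) and angle between each of cap1, cap2, cap3, cap4's own z axis and vertical below 0.12 rad and height (world z) of each of cap1, cap2, cap3, cap4 above 0.02 m and linear speed of each of cap1, cap2, cap3, cap4 below 0.1 m/s and ((horizontal distance between cap2 and pocket1 below 0.007 m and z of cap2 in the frame of pocket1 below 0.004 m) or (horizontal distance between cap2 and pocket2 below 0.007 m and z of cap2 in the frame of pocket2 below 0.004 m) or (horizontal distance between cap2 and pocket3 below 0.007 m and z of cap2 in the frame of pocket3 below 0.004 m) or (horizontal distance between cap2 and pocket4 below 0.007 m and z of cap2 in the frame of pocket4 below 0.004 m)) and ((horizontal distance between cap3 and pocket1 below 0.007 m and z of cap3 in the frame of pocket1 below 0.004 m) or (horizontal distance between cap3 and pocket2 below 0.007 m and z of cap3 in the frame of pocket2 below 0.004 m) or (horizontal distance between cap3 and pocket3 below 0.007 m and z of cap3 in the frame of pocket3 below 0.004 m) or (horizontal distance between cap3 and pocket4 below 0.007 m and z of cap3 in the frame of pocket4 below 0.004 m)) and ((horizontal distance between cap4 and pocket1 below 0.007 m and z of cap4 in the frame of pocket1 below 0.004 m) or (horizontal distance between cap4 and pocket2 below 0.007 m and z of cap4 in the frame of pocket2 below 0.004 m) or (horizontal distance between cap4 and pocket3 below 0.007 m and z of cap4 in the frame of pocket3 below 0.004 m) or (horizontal distance between cap4 and pocket4 below 0.007 m and z of cap4 in the frame of pocket4 below 0.004 m)) and value of joint disc below 0.12 rad and contact force between each of cap1, cap2, cap3, cap4 and the fingers below 0.05 N), for 0.3 s.
3. the disc is turned to the green running mark (joint above 1.5 rad) with every cap in its pocket (((horizontal distance between cap1 and pocket1 below 0.007 m and z of cap1 in the frame of pocket1 below 0.004 m) or (horizontal distance between cap1 and pocket2 below 0.007 m and z of cap1 in the frame of pocket2 below 0.004 m) or (horizontal distance between cap1 and pocket3 below 0.007 m and z of cap1 in the frame of pocket3 below 0.004 m) or (horizontal distance between cap1 and pocket4 below 0.007 m and z of cap1 in the frame of pocket4 below 0.004 m)) and angle between each of cap1, cap2, cap3, cap4's own z axis and vertical below 0.12 rad and height (world z) of each of cap1, cap2, cap3, cap4 above 0.02 m and linear speed of each of cap1, cap2, cap3, cap4 below 0.1 m/s and ((horizontal distance between cap2 and pocket1 below 0.007 m and z of cap2 in the frame of pocket1 below 0.004 m) or (horizontal distance between cap2 and pocket2 below 0.007 m and z of cap2 in the frame of pocket2 below 0.004 m) or (horizontal distance between cap2 and pocket3 below 0.007 m and z of cap2 in the frame of pocket3 below 0.004 m) or (horizontal distance between cap2 and pocket4 below 0.007 m and z of cap2 in the frame of pocket4 below 0.004 m)) and ((horizontal distance between cap3 and pocket1 below 0.007 m and z of cap3 in the frame of pocket1 below 0.004 m) or (horizontal distance between cap3 and pocket2 below 0.007 m and z of cap3 in the frame of pocket2 below 0.004 m) or (horizontal distance between cap3 and pocket3 below 0.007 m and z of cap3 in the frame of pocket3 below 0.004 m) or (horizontal distance between cap3 and pocket4 below 0.007 m and z of cap3 in the frame of pocket4 below 0.004 m)) and ((horizontal distance between cap4 and pocket1 below 0.007 m and z of cap4 in the frame of pocket1 below 0.004 m) or (horizontal distance between cap4 and pocket2 below 0.007 m and z of cap4 in the frame of pocket2 below 0.004 m) or (horizontal distance between cap4 and pocket3 below 0.007 m and z of cap4 in the frame of pocket3 below 0.004 m) or (horizontal distance between cap4 and pocket4 below 0.007 m and z of cap4 in the frame of pocket4 below 0.004 m)) and value of joint disc above 1.5 rad), for 0.2 s.
4. the start button is pressed right down (above 4.5 mm), with the disc at the green mark and every cap in its pocket (all of step 3 and value of joint start above 0.0045 m), for 0.05 s.
5. the disc is back at the white mark (within 0.08 rad) with every cap in its pocket (((horizontal distance between cap1 and pocket1 below 0.007 m and z of cap1 in the frame of pocket1 below 0.004 m) or (horizontal distance between cap1 and pocket2 below 0.007 m and z of cap1 in the frame of pocket2 below 0.004 m) or (horizontal distance between cap1 and pocket3 below 0.007 m and z of cap1 in the frame of pocket3 below 0.004 m) or (horizontal distance between cap1 and pocket4 below 0.007 m and z of cap1 in the frame of pocket4 below 0.004 m)) and angle between each of cap1, cap2, cap3, cap4's own z axis and vertical below 0.12 rad and height (world z) of each of cap1, cap2, cap3, cap4 above 0.02 m and linear speed of each of cap1, cap2, cap3, cap4 below 0.1 m/s and ((horizontal distance between cap2 and pocket1 below 0.007 m and z of cap2 in the frame of pocket1 below 0.004 m) or (horizontal distance between cap2 and pocket2 below 0.007 m and z of cap2 in the frame of pocket2 below 0.004 m) or (horizontal distance between cap2 and pocket3 below 0.007 m and z of cap2 in the frame of pocket3 below 0.004 m) or (horizontal distance between cap2 and pocket4 below 0.007 m and z of cap2 in the frame of pocket4 below 0.004 m)) and ((horizontal distance between cap3 and pocket1 below 0.007 m and z of cap3 in the frame of pocket1 below 0.004 m) or (horizontal distance between cap3 and pocket2 below 0.007 m and z of cap3 in the frame of pocket2 below 0.004 m) or (horizontal distance between cap3 and pocket3 below 0.007 m and z of cap3 in the frame of pocket3 below 0.004 m) or (horizontal distance between cap3 and pocket4 below 0.007 m and z of cap3 in the frame of pocket4 below 0.004 m)) and ((horizontal distance between cap4 and pocket1 below 0.007 m and z of cap4 in the frame of pocket1 below 0.004 m) or (horizontal distance between cap4 and pocket2 below 0.007 m and z of cap4 in the frame of pocket2 below 0.004 m) or (horizontal distance between cap4 and pocket3 below 0.007 m and z of cap4 in the frame of pocket3 below 0.004 m) or (horizontal distance between cap4 and pocket4 below 0.007 m and z of cap4 in the frame of pocket4 below 0.004 m)) and value of joint disc below 0.08 rad), for 0.2 s.
At the end, for the whole second after the job is handed in: every cap present stands flange down on the floor of the white tray (within 5 mm of the floor, tilt below 0.12 rad), at rest, the disc stands at the white mark (within 0.08 rad) and the dark coupling is still in the bin (x of cap1 in the frame of tray_in between -0.085 and 0.085 m and y of cap1 in the frame of tray_in between -0.075 and 0.075 m and z of each of cap1, cap2, cap3, cap4 in the frame of tray_in below 0.005 m and height (world z) of each of cap1, cap2, cap3, cap4 above 0 m and angle between each of cap1, cap2, cap3, cap4's own z axis and vertical below 0.12 rad and linear speed of each of cap1, cap2, cap3, cap4 below 0.05 m/s and x of cap2 in the frame of tray_in between -0.085 and 0.085 m and y of cap2 in the frame of tray_in between -0.075 and 0.075 m and x of cap3 in the frame of tray_in between -0.085 and 0.085 m and y of cap3 in the frame of tray_in between -0.075 and 0.075 m and x of cap4 in the frame of tray_in between -0.085 and 0.085 m and y of cap4 in the frame of tray_in between -0.075 and 0.075 m and value of joint disc below 0.08 rad and horizontal distance between odd and bin_in below 0.13 m and height (world z) of odd below 0.03 m); the robot touches nothing.
It fails at once if another thing on the bench (coupling, pipe, drink cup, can, wrench or carton) is moved more than 40 mm (distance of any of coupling1, coupling2, pipe, drink, can, wrench, carton from where it was at the start of the episode above 0.04 m).
It fails at once if the dark coupling is lifted out of the bin (height (world z) of odd above 0.08 m).
Of cap1, cap2, cap3, cap4 only 2 to 4 are there at a start; the rules pass over those that are not, and their reading is None.
At some moment in a run one of cap1, cap2, cap3, cap4 may be knocked a few centimetres aside while the robot is not near it.
It also fails if it takes over 210 s, if anything falls off the work surface, if the arm or the gripper's body presses on something with over 40 N, if the wrist force passes 120 N, or if a joint passes its speed limit or range.

## Working session

There is one attempt and no reset: what is moved stays moved. The work goes in short steps, Python scripts to look and compute and a tool call to move; the robot and the scene stay as the last step left them, time stands still between calls to the robot, and variables do not carry over. Pictures are saved under pics/ and viewed, and the job is handed in when it is done.

Besides the shell and the picture viewer there is one more tool, called as a command line: name --argument value ..., lists and objects as JSON in quotes. carry_out: Moves the arm, as the interface text tells. Its arguments: {"type":"object","properties":{"targets":{"type":"array"},"claw":{"type":"number"},"grip_force":{"type":"number"}},"required":["targets"]}

```bash
mkdir -p pics; ls; cat > h.py <<'E'
import numpy as np, cv2
from cell import arm, vision, order
def grab(n):
    s=arm.state(); f=vision.grab_frame(n)
    if n=='wrist':
        T=np.eye(4); T[:3,:3]=np.array(s['orientation']); T[:3,3]=s['position']
        M=T@np.array(f['tool_from_camera']); f['R']=M[:3,:3]; f['t']=M[:3,3]
    else:
        f['R']=np.array(f['rotation']); f['t']=np.array(f['xyz'])
    return f
def cloud(f):
    z=f['range_z']; K=np.array(f['mtx']); v,u=np.mgrid[0:480,0:640]
    P=np.stack([(u-K[0,2])/K[0,0]*z,(v-K[1,2])/K[1,1]*z,z],-1)
    W=P@f['R'].T+f['t']; W[z<=0]=np.nan
    return W
def onplane(f,px,h):
    K=np.array(f['mtx']); d=f['R']@np.array([(px[0]-K[0,2])/K[0,0],(px[1]-K[1,2])/K[1,1],1])
    return f['t']+d*(h-f['t'][2])/d[2]
def proj(f,p):
    K=np.array(f['mtx']); c=f['R'].T@(np.array(p)-f['t']); return (K@c)[:2]/c[2]
def save(f,n): cv2.imwrite('pics/'+n,f['image'][:,:,::-1])
E
python3 - <<'E'
from h import *
s=arm.state();print(s['clock'],s['position'],s['orientation'],s['finger_gap'],s['wrist_force'])
for n in ['top','side','wrist']:
    f=grab(n);save(f,n+'0.png');print(n,f['t'],f['R'].round(3).tolist(),f['mtx'][0][0])
E
```

```text
pics
0.0 [ 0.12406402 -0.53506984  0.23020408] [[-6.30330518e-04  2.25922226e-01 -9.74145138e-01]
 [ 2.30943164e-03 -9.74142405e-01 -2.25923086e-01]
 [-9.99997135e-01 -2.39212782e-03  9.22797506e-05]] 0.9985631252474132 [ 0.34867263 -0.0096535  -0.21932475]
top [0.19483345 0.06020049 1.75128949] [[-0.013, -0.984, 0.176], [-1.0, 0.015, 0.012], [-0.014, -0.176, -0.984]] 571.3408612589872
side [ 0.15449946 -0.80628985  1.25382034] [[0.942, -0.257, 0.217], [-0.335, -0.748, 0.573], [0.015, -0.612, -0.79]] 618.7190618797684
wrist [ 0.19005448 -0.52031066  0.37385758] [[0.226, -0.939, -0.26], [-0.974, -0.218, -0.059], [-0.002, 0.267, -0.964]] 385.711965403622
```

View pics/top0.png

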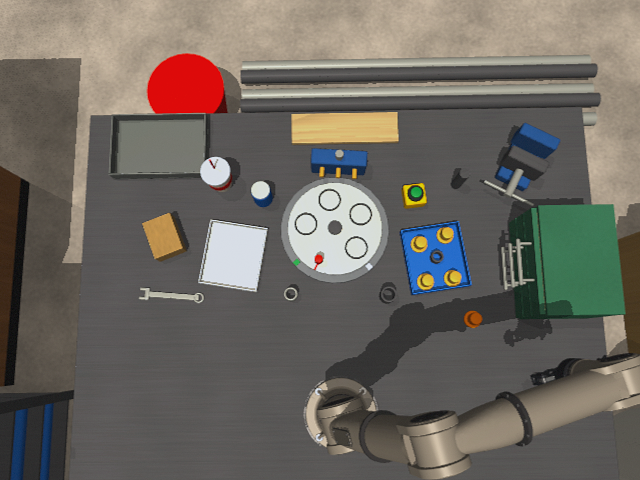

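View pics/side0.png

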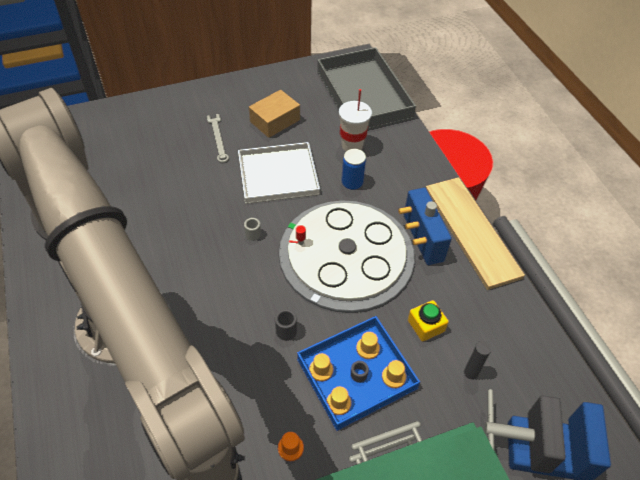

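View pics/wrist0.png

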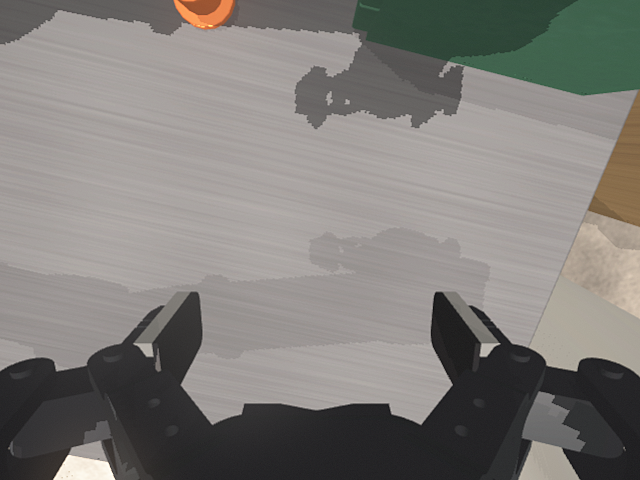

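The top view shows four brass caps in the blue bin at about (447,235), (419,243), (453,278) and (426,281), with the dark ring at (436,257). The orange look-alike stands outside the bin at (473,318). The grip post is at (319,260), close to the green mark, so it has to be swung to the white mark at (370,266).

```bash
cat > m.py <<'E'
from h import *
for cam in ['top','side']:
    f=grab(cam);W=cloud(f)
    for n in ['cap1','odd','grip','start_top','axis','pocket1','bin_in','tray_in','coupling1','coupling2','pipe','can']:
        H={'grip':.068,'start_top':.056,'axis':.03,'pocket1':.03,'bin_in':.004,'tray_in':.004,'cap1':.004}.get(n,0.0)
        for d in vision.place_of(f,n):
            if d['p']<.3: continue
            print(cam,n,round(d['p'],2),np.round(d['pixel'],1),onplane(f,d['pixel'],H).round(4))
    img=f['image'].astype(int); 
    # caps tops: z in .048-.060 inside bin
    hsv=cv2.cvtColor(f['image'],cv2.COLOR_RGB2HSV)
    m=(W[...,2]>.046)&(W[...,2]<.066)&(hsv[...,0]>12)&(hsv[...,0]<30)&(hsv[...,1]>90)
    nl,lab,st,c=cv2.connectedComponentsWithStats(m.astype('uint8'))
    for i in range(1,nl):
        if st[i,4]>25: print(cam,'brass top',c[i].round(1),st[i,4],np.nanmedian(W[lab==i],0).round(4), onplane(f,c[i],.054).round(4))
    m=((hsv[...,0]<6)|(hsv[...,0]>174))&(hsv[...,1]>150)&(W[...,2]>.06)&(W[...,2]<.1)
    nl,lab,st,c=cv2.connectedComponentsWithStats(m.astype('uint8'))
    for i in range(1,nl):
        if st[i,4]>10: print(cam,'red',c[i].round(1),st[i,4],np.nanmedian(W[lab==i],0).round(4), onplane(f,c[i],.086).round(4))
E
python3 m.py
```

```text
top cap1 0.76 [451.2 276.6] [ 0.4007 -0.348   0.004 ]
top cap1 0.73 [414.7 244.8] [ 0.5014 -0.2408  0.004 ]
top cap1 0.55 [445.3 234.6] [ 0.5321 -0.3371  0.004 ]
top cap1 0.5 [470.3 320.2] [ 0.2674 -0.3982  0.004 ]
top odd 0.58 [432.  255.2] [ 0.4686 -0.2935  0.    ]
top odd 0.33 [355.3 246.5] [ 0.4995 -0.0571  0.    ]
top grip 0.66 [319.  259.3] [0.4506 0.0565 0.068 ]
top grip 0.49 [263.6 197.8] [0.6422 0.222  0.068 ]
top start_top 0.54 [413.7 190.6] [ 0.6606 -0.2363  0.056 ]
top start_top 0.38 [166.6 237.6] [0.5258 0.5174 0.056 ]
top axis 0.82 [334.2 229.2] [0.5492 0.0083 0.03  ]
top axis 0.6 [386.9 292.8] [ 0.3514 -0.1464  0.03  ]
top axis 0.58 [453.2 276.3] [ 0.3985 -0.348   0.03  ]
top pocket1 0.93 [306.1 222.6] [0.5713 0.0944 0.03  ]
top pocket1 0.92 [361.  215.4] [ 0.5914 -0.0752  0.03  ]
top pocket1 0.9 [353.3 246.6] [ 0.4941 -0.049   0.03  ]
top pocket1 0.64 [416.9 191. ] [ 0.6663 -0.2507  0.03  ]
top pocket1 0.59 [328.2 202.4] [0.6343 0.0252 0.03  ]
top bin_in 0.59 [433.2 258.6] [ 0.4573 -0.2958  0.004 ]
top tray_in 0.77 [231.7 254.5] [0.4794 0.327  0.004 ]
top coupling1 0.
[... 2623 characters left out ...]
0.5264 0.524  0.0615] [0.5293 0.532  0.054 ]
side brass top [427.6 318.4] 405 [ 0.6366 -0.2526  0.0515] [ 0.6438 -0.2462  0.054 ]
side brass top [368.8 339.5] 199 [ 0.4997 -0.2523  0.0554] [ 0.4997 -0.2517  0.054 ]
side brass top [321.  361.6] 213 [ 0.3835 -0.2673  0.0554] [ 0.384  -0.2666  0.054 ]
side brass top [395.5 368.5] 223 [ 0.5261 -0.333   0.0554] [ 0.5263 -0.333   0.054 ]
side brass top [338.9 395.2] 233 [ 0.3926 -0.3491  0.0552] [ 0.3929 -0.3488  0.054 ]
side brass top [289.7 440.6] 224 [ 0.2694 -0.403   0.0516] [ 0.269  -0.4039  0.054 ]
side red [352.6 135.3] 144 [0.6922 0.333  0.0705] [0.6893 0.3213 0.086 ]
side red [300.3 232.4] 111 [0.4473 0.0534 0.0848] [0.4464 0.0511 0.086 ]
```

```bash
cat > g.py <<'E'
from h import *
for cam in ['top','side']:
    f=grab(cam);W=cloud(f);hsv=cv2.cvtColor(f['image'],cv2.COLOR_RGB2HSV)
    near=np.hypot(W[...,0]-.55,W[...,1]-.012)<.2
    print(cam,'bench z',np.nanmedian(W[...,2][(abs(W[...,0]-.3)<.05)&(abs(W[...,1])<.05)]).round(4),'disc z',np.nanmedian(W[...,2][near&(hsv[...,1]<40)&(hsv[...,2]>180)]).round(4))
    m=(near&(abs(W[...,2]-.03)<.008)&(hsv[...,1]<50)&(hsv[...,2]>170)).astype('uint8')
    m=cv2.morphologyEx(m,cv2.MORPH_OPEN,np.ones((3,3)))
    c=max(cv2.findContours(m,cv2.RETR_EXTERNAL,cv2.CHAIN_APPROX_NONE)[0],key=cv2.contourArea)
    h=cv2.convexHull(c)[:,0]
    P=np.array([onplane(f,p,.03) for p in h]);A=np.c_[2*P[:,:2],np.ones(len(P))]
    s=np.linalg.lstsq(A,(P[:,:2]**2).sum(1),rcond=None)[0];print('disc fit',s[:2].round(4),np.sqrt(s[2]+s[0]**2+s[1]**2).round(4))
    # marks
    r=np.hypot(W[...,0]-s[0],W[...,1]-s[1])
    for nm,mm in [('white',(hsv[...,1]<40)&(hsv[...,2]>200)),('green',(hsv[...,0]>45)&(hsv[...,0]<85)&(hsv[...,1]>120))]:
        mm=mm&(r>.149)&(r<.172)&(W[...,2]<.022)
        if mm.sum():
            p=np.nanmedian(W[mm],0);print(nm,mm.sum(),p.round(4),np.degrees(np.arctan2(p[1]-s[1],p[0]-s[0])).round(1))
    # bin, tray rects
    for nm,mm,h in [('bin',(hsv[...,0]>100)&(hsv[...,0]<122)&(hsv[...,1]>130)&(abs(W[...,0]-.457)<.15)&(abs(W[...,1]+.293)<.14)&(W[...,2]<.05),.036),
                    ('tray',(hsv[...,1]<50)&(hsv[...,2]>150)&(abs(W[...,0]-.479)<.15)&(abs(W[...,1]-.322)<.14)&(W[...,2]<.035)&(r>.18),.024)]:
        c=max(cv2.findContours(mm.astype('uint8'),cv2.RETR_EXTERNAL,cv2.CHAIN_APPROX_NONE)[0],key=cv2.contourArea)
        P=np.array([onplane(f,p,h)[:2] for p in c[:,0]],np.float32)
        print(nm,cv2.minAreaRect(P))
E
python3 g.py
```

```text
top bench z -0.0011 disc z 0.0291
disc fit [0.5542 0.0082] 0.143
white 25 [ 0.4358 -0.0937  0.0148] -139.3
green 22 [0.4513 0.1269 0.0134] 130.9
bin ((0.4566931128501892, -0.295173317193985), (0.20210984349250793, 0.18507392704486847), 8.019287109375)
tray ((0.47544366121292114, 0.32148462533950806), (0.18121406435966492, 0.19961483776569366), 80.20720672607422)
side bench z 0.0022 disc z 0.0322
disc fit [0.5525 0.0108] 0.1444
white 63 [ 0.4371 -0.0879  0.0177] -139.5
green 22 [0.4486 0.1302 0.0175] 131.0
bin ((0.454008549451828, -0.30054301023483276), (0.2064695954322815, 0.1902056336402893), 8.022326469421387)
tray ((0.4742726683616638, 0.32481318712234497), (0.18368218839168549, 0.2022765725851059), 80.2931900024414)
```

carry_out --targets '[[[22, 40, 0], -0.08], [[44, 80, 0], -0.16], [[66, 120, 0], -0.24], [[88, 160, 0], -0.32], [[110, 200, 0], -0.4], [[132, 240, 0], -0.48], [[154, 280, 0], -0.56], [[176, 320, 0], -0.64]]' --claw 50 --grip_force 30

```text
clock: 2.35
position: [0.3009, -0.2142, 0.2316]
orientation: [[0.001, -0.404, -0.915], [-0.001, -0.915, 0.404], [-1.0, 0.001, -0.001]]
wrist_force: [0.8, -0.7, 0.0]
finger_gap: 0.586
```

carry_out --targets '[[[22, 39, 0], 0], [[44, 78, 0], 0], [[66, 117, 0], 0], [[88, 156, 0], 0], [[110, 195, 0], 0], [[132, 234, 0], 0], [[148, 272, 0], 0], [[148, 272, -20], 0]]'

```text
clock: 3.15
position: [0.4518, 0.0642, 0.214]
orientation: [[0.008, -0.391, -0.92], [0.006, -0.92, 0.391], [-1.0, -0.009, -0.005]]
wrist_force: [0.3, -0.4, -0.5]
finger_gap: 0.589
```

```bash
python3 - <<'E'
from h import *
f=grab('wrist');save(f,'w1.png');W=cloud(f);hsv=cv2.cvtColor(f['image'],cv2.COLOR_RGB2HSV)
m=((hsv[...,0]<6)|(hsv[...,0]>174))&(hsv[...,1]>150)&(W[...,2]>.078)&(W[...,2]<.1)
print(m.sum(),np.nanmedian(W[m],0).round(4),W[m].min(0),W[m].max(0),arm.state()['position'])
E
```

```text
206 [0.4497 0.0571 0.0864] [0.43964952 0.0474652  0.08397098] [0.46368729 0.07132926 0.08823563] [0.4475224  0.05979052 0.20906511]
```

View pics/w1.png

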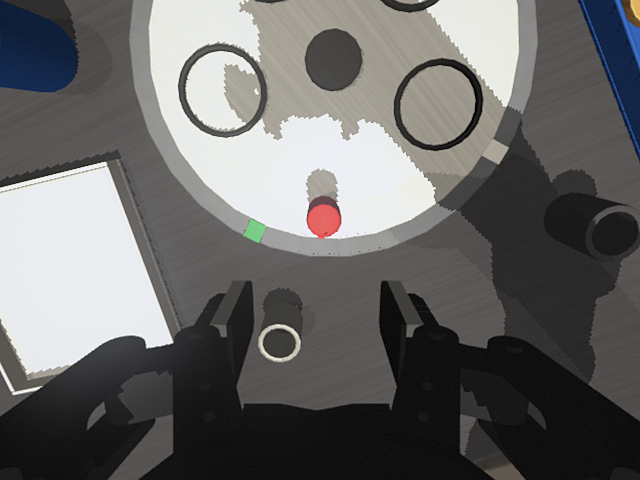

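carry_out --targets '[[[2, 1, -40], 0], [[2, 1, -80], 0], [[2, 1, -120], 0], [[2, 1, -145], 0], [[2, 1, -156], 0], [[2, 1, -156], 0]]'

```text
clock: 3.8
position: [0.4491, 0.0562, 0.0544]
orientation: [[-0.003, -0.402, -0.916], [-0.001, -0.916, 0.402], [-1.0, 0.002, 0.003]]
wrist_force: [0.5, 0.4, 0.1]
finger_gap: 0.585
```

carry_out --targets '[[[0, 0, 0], 0], [[0, 0, 0], 0]]' --claw 30

```text
clock: 4.0
position: [0.4519, 0.0574, 0.057]
orientation: [[0.004, -0.401, -0.916], [0.0, -0.916, 0.401], [-1.0, -0.002, -0.003]]
wrist_force: [0.5, -0.1, 1.6]
finger_gap: 0.354
```

```bash
python3 - <<'E'
from h import *
f=grab('wrist');save(f,'w2.png');s=arm.state();print(s['position'],s['wrist_force'],s['finger_gap'])
a=np.array([.553,.0095])
th0=156.;R=.115
for k in range(0,9):
    th=th0+k*8.2; p=a+R*np.array([np.cos(np.radians(th)),np.sin(np.radians(th))]); p0=np.array([.450,.057]) 
    q=a+R*np.array([np.cos(np.radians(th0)),np.sin(np.radians(th0))])
    print(k,((p-q)*1000).round(1),round(np.radians(k*8.2),3))
E
```

```text
[0.45186731 0.05744353 0.05690217] [0.19676295 1.14375935 0.47545464] 0.35352569503071357
0 [0. 0.] 0.0
1 [ -5.6 -15.5] 0.143
2 [ -8.9 -31.6] 0.286
3 [ -9.9 -48. ] 0.429
4 [ -8.6 -64.4] 0.572
5 [ -4.9 -80.4] 0.716
6 [  1.  -95.7] 0.859
7 [   9.1 -110.1] 1.002
8 [  19.1 -123.1] 1.145
```

View pics/w2.png

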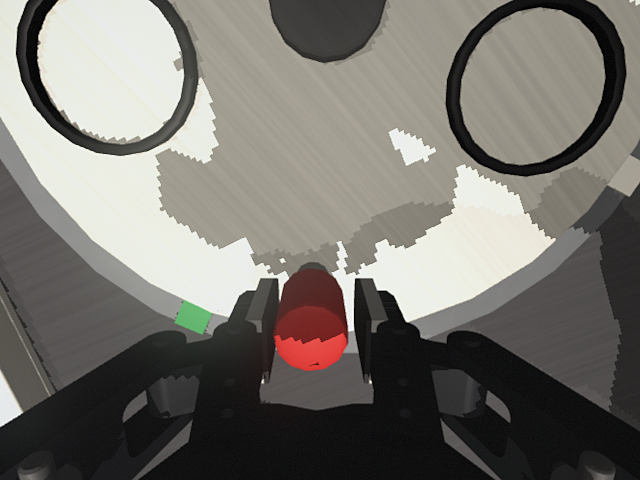

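carry_out --targets '[[[-6, -15, 0], 0.143], [[-9, -31, 0], 0.286], [[-10, -48, 0], 0.429], [[-9, -64, 0], 0.572], [[-5, -80, 0], 0.716], [[1, -96, 0], 0.859], [[9, -110, 0], 1.002], [[19, -123, 0], 1.145]]'

```text
clock: 4.85
position: [0.4681, -0.0647, 0.0563]
orientation: [[-0.002, 0.674, -0.739], [0.001, -0.739, -0.674], [-1.0, -0.002, 0.001]]
wrist_force: [-4.4, 3.3, 3.4]
finger_gap: 0.355
```

carry_out --targets '[[[3, -2, 0], 0.03], [[5, -5, 0], 0.03], [[5, -5, 0], 0.03]]'

```text
clock: 5.15
position: [0.4703, -0.067, 0.0556]
orientation: [[-0.008, 0.692, -0.722], [0.004, -0.722, -0.692], [-1.0, -0.009, 0.003]]
wrist_force: [-8.4, 6.3, 7.2]
finger_gap: 0.35
```

```bash
python3 - <<'E'
from h import *
s=arm.state();print(s['position'],s['wrist_force'],s['finger_gap'])
f=grab('wrist');save(f,'w3.png')
f=grab('side');save(f,'s3.png')
E
```

```text
[ 0.4702915  -0.06699296  0.05558337] [-8.35745908  6.28109905  7.15905299] 0.3503755339190076
```

View pics/w3.png

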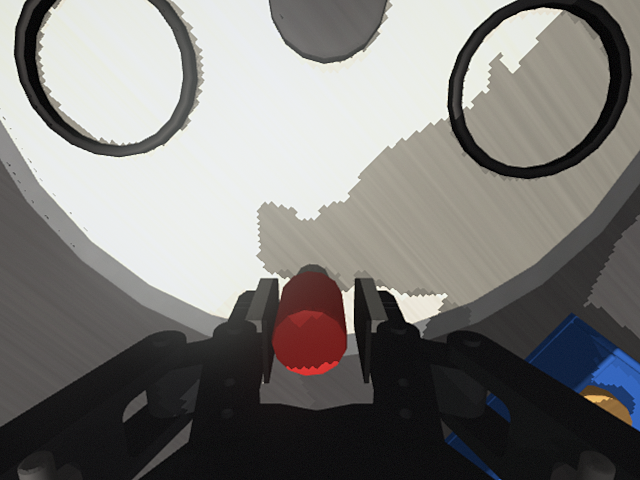

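View pics/s3.png

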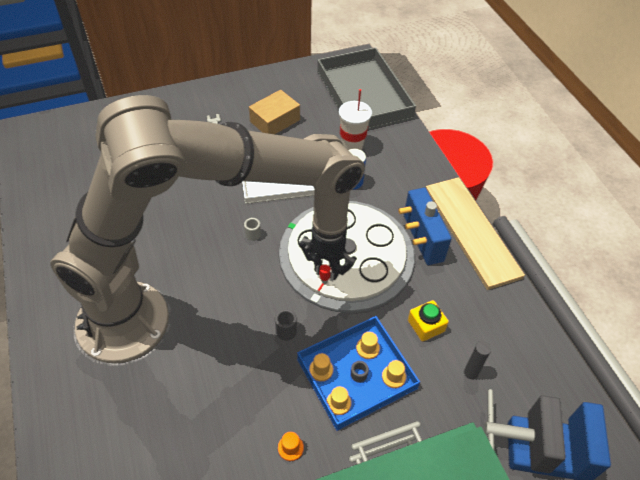

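carry_out --targets '[[[-2, 3, 0], 0], [[-2, 3, 40], 0], [[-2, 3, 85], 0], [[-4, -30, 130], 0.05], [[-8, -75, 150], 0.1], [[-12, -120, 160], 0.16], [[-16, -165, 160], 0.16], [[-20, -210, 160], 0.16]]' --claw 50

```text
clock: 6.05
position: [0.4545, -0.284, 0.2172]
orientation: [[0.003, 0.796, -0.605], [-0.004, -0.605, -0.796], [-1.0, 0.005, 0.001]]
wrist_force: [0.7, 0.3, -0.2]
finger_gap: 0.587
```

carry_out --targets '[[[0, -16, 0], 0], [[0, -16, 0], 0]]'

```text
clock: 6.25
position: [0.4534, -0.3009, 0.2153]
orientation: [[0.001, 0.793, -0.61], [-0.001, -0.61, -0.793], [-1.0, 0.001, 0.001]]
wrist_force: [-0.1, 0.3, 0.4]
finger_gap: 0.588
```

```bash
cat > caps.py <<'E'
from h import *
import sys
# cap tops from wrist picture; argv: name, floor z of cap underside
def caps(f,zt):
    W=cloud(f);hsv=cv2.cvtColor(f['image'],cv2.COLOR_RGB2HSV)
    m=(abs(W[...,2]-zt)<.006)&(hsv[...,0]>11)&(hsv[...,0]<30)&(hsv[...,1]>80)
    nl,lab,st,c=cv2.connectedComponentsWithStats(m.astype('uint8'))
    out=[]
    for i in range(1,nl):
        if st[i,4]>150:
            cs=cv2.findContours((lab==i).astype('uint8'),cv2.RETR_EXTERNAL,cv2.CHAIN_APPROX_NONE)[0]
            P=np.array([onplane(f,p,zt)[:2] for p in max(cs,key=len)[:,0]],np.float32)
            (cx,cy),r=cv2.minEnclosingCircle(P)
            print('cap px',c[i].round(0),st[i,4],'med',np.nanmedian(W[lab==i],0).round(4),'circ',round(cx,4),round(cy,4),'r',round(r,4))
def pockets(f):
    for d in vision.place_of(f,'pocket1'):
        if d['p']>.4: print('pocket',round(d['p'],2),np.round(d['pixel'],0),onplane(f,d['pixel'],.03).round(4))
if __name__=='__main__':
    s=arm.state();print(s['clock'],s['position'].round(4),s['wrist_force'].round(1),round(s['finger_gap'],3))
    f=grab('wrist');save(f,sys.argv[1]);caps(f,float(sys.argv[2]))
    if len(sys.argv)>3: pockets(f)
E
python3 caps.py w4.png 0.054
```

```text
6.25 [ 0.4534 -0.3009  0.2153] [-0.1  0.3  0.4] 0.588
cap px [415. 183.] 1538 med [ 0.53   -0.3307  0.0547] circ 0.53 -0.3312 r 0.0179
cap px [226. 227.] 1198 med [ 0.3879 -0.2664  0.0548] circ 0.3879 -0.2664 r 0.0175
cap px [294. 284.] 640 med [ 0.4006 -0.3395  0.0544] circ 0.3987 -0.3457 r 0.0177
```

View pics/w4.png

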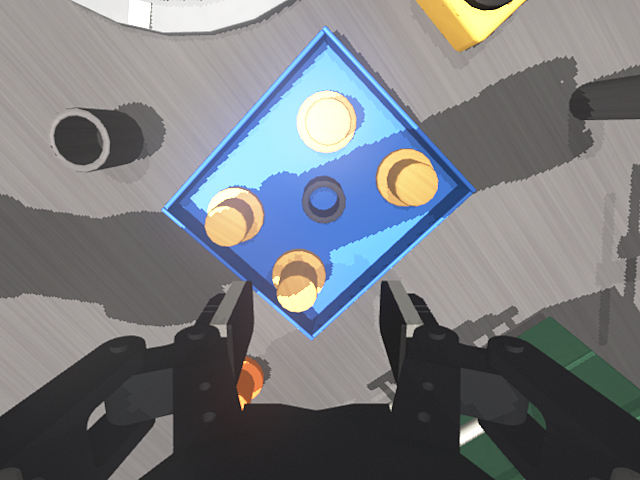

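```bash
sed -i 's/&(hsv\[...,0\]>11)&(hsv\[...,0\]<30)&(hsv\[...,1\]>80)//' caps.py; sed -i 's/>150:/>150 and c[i][1]<330:/' caps.py; python3 caps.py w5.png 0.054
```

```text
6.3 [ 0.4543 -0.2973  0.2155] [0.1 0.6 0.2] 0.587
cap px [484.  19.] 1635 med [ 0.6321 -0.2617  0.0505] circ 0.6431 -0.2498 r 0.0318
cap px [619. 104.] 500 med [ 0.6834 -0.3679  0.0542] circ 0.6918 -0.3739 r 0.0162
cap px [330. 126.] 1716 med [ 0.5038 -0.2509  0.0546] circ 0.5036 -0.2512 r 0.0177
cap px [109. 139.] 552 med [ 0.366  -0.1579  0.0553] circ 0.3499 -0.1491 r 0.0238
cap px [ 70. 144.] 570 med [ 0.3329 -0.1375  0.0552] circ 0.3421 -0.1446 r 0.0202
cap px [417. 188.] 1552 med [ 0.5302 -0.3309  0.0546] circ 0.5304 -0.3313 r 0.0181
cap px [229. 228.] 1439 med [ 0.3895 -0.2653  0.0546] circ 0.3892 -0.265 r 0.0183
cap px [299. 295.] 1260 med [ 0.3985 -0.3464  0.0546] circ 0.3979 -0.3469 r 0.0186
```

carry_out --targets '[[[28, 26, -30], 0], [[50, 46, -75], 0], [[50, 46, -120], 0], [[50, 46, -160], 0], [[50, 46, -185], 0], [[50, 46, -193], 0], [[50, 46, -193], 0]]'

```text
clock: 7.05
position: [0.5043, -0.2484, 0.0222]
orientation: [[-0.001, 0.799, -0.601], [0.001, -0.601, -0.799], [-1.0, -0.001, -0.001]]
wrist_force: [0.3, 0.1, -0.1]
finger_gap: 0.583
```

carry_out --targets '[[[0, 0, 0], 0], [[0, 0, 0], 0], [[0, 0, 0], 0], [[0, 0, 0], 0]]' --claw 20 --grip_force 40

```text
clock: 7.45
position: [0.5062, -0.2507, 0.0245]
orientation: [[0.004, 0.797, -0.603], [-0.001, -0.604, -0.797], [-1.0, 0.004, -0.002]]
wrist_force: [-0.4, 1.9, 7.2]
finger_gap: 0.413
```

carry_out --targets '[[[0, 0, 20], 0], [[0, 0, 60], 0], [[0, 0, 105], 0], [[0, 0, 150], 0], [[0, 0, 180], 0], [[0, 0, 180], 0]]'

```text
clock: 8.05
position: [0.5074, -0.2515, 0.2079]
orientation: [[0.01, 0.797, -0.604], [-0.005, -0.604, -0.797], [-1.0, 0.011, -0.002]]
wrist_force: [-0.2, -0.1, -0.8]
finger_gap: 0.41
```

```bash
python3 caps.py w6.png 0.054
```

```text
8.05 [ 0.5074 -0.2515  0.2079] [-0.2 -0.1 -0.8] 0.41
cap px [454.  82.] 3575 med [ 0.641  -0.229   0.0504] circ 0.6517 -0.2388 r 0.0419
cap px [122.  48.] 167 med [ 0.4749 -0.0773  0.0565] circ 0.4684 -0.0679 r 0.0128
cap px [587. 192.] 427 med [ 0.6866 -0.3651  0.0541] circ 0.6941 -0.3737 r 0.0168
cap px [ 92. 223.] 586 med [ 0.3668 -0.1523  0.055 ] circ 0.3499 -0.149 r 0.0245
cap px [ 58. 238.] 553 med [ 0.3315 -0.1425  0.0548] circ 0.3411 -0.1451 r 0.0198
cap px [395. 271.] 1328 med [ 0.5316 -0.33    0.0546] circ 0.5305 -0.3306 r 0.0184
cap px [209. 307.] 1069 med [ 0.3894 -0.262   0.0546] circ 0.39 -0.2642 r 0.0192
```

View pics/w6.png

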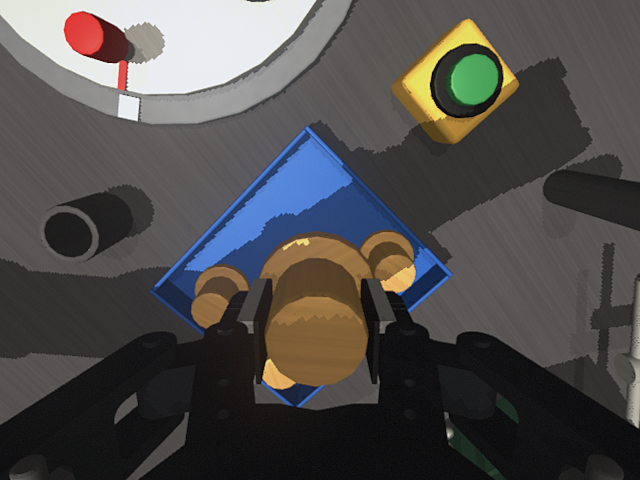

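carry_out --targets '[[[15, 40, 0], 0], [[30, 75, 0], 0], [[30, 75, 0], 0], [[30, 75, 0], 0]]'

```text
clock: 8.5
position: [0.5334, -0.1744, 0.2006]
orientation: [[-0.003, 0.799, -0.601], [0.0, -0.601, -0.799], [-1.0, -0.003, 0.002]]
wrist_force: [0.2, -1.3, -2.3]
finger_gap: 0.407
```

```bash
cat > pk.py <<'E'
from h import *
import sys
def held(f,s):
    W=cloud(f);p=np.array(s['position']);hsv=cv2.cvtColor(f['image'],cv2.COLOR_RGB2HSV)
    T=(W-p)@np.array(s['orientation'])
    m=(abs(T[...,1])<.03)&(abs(T[...,2])<.045)&(abs(T[...,0])<.05)&(hsv[...,0]>9)&(hsv[...,0]<30)&(hsv[...,1]>60)
    m&=np.isfinite(T[...,0])
    if m.sum()<500: print('nothing held');return
    top=np.percentile(T[...,0][m],5); mm=m&(abs(T[...,0]-top)<.003)
    q=T[mm]
    cs=cv2.findContours(mm.astype('uint8'),cv2.RETR_EXTERNAL,cv2.CHAIN_APPROX_NONE)[0]
    P=np.array([T[v,u][1:] for u,v in max(cs,key=len)[:,0]],np.float32)
    (a,b),r=cv2.minEnclosingCircle(P)
    w=np.array(s['orientation'])@np.array([0,a,b])
    print('held top x_tool',round(top,4),'circ yz',round(a,4),round(b,4),'r',round(r,4),'world offset',w.round(4))
def collars(f,zc=.037):
    # black collar rings on the white disc: ring outer contour fitted in world plane z=.037
    W=cloud(f);g=cv2.cvtColor(f['image'],cv2.COLOR_RGB2GRAY)
    r=np.hypot(W[...,0]-.553,W[...,1]-.0095)
    m=((W[...,2]>.0335)&(W[...,2]<.043)&(r<.135)&(r>.04)&(g<75)).astype('uint8')
    m=cv2.morphologyEx(m,cv2.MORPH_CLOSE,np.ones((3,3)))
    for c in cv2.findContours(m,cv2.RETR_EXTERNAL,cv2.CHAIN_APPROX_NONE)[0]:
        if len(c)<60: continue
        P=np.array([onplane(f,p,zc)[:2] for p in c[:,0]],np.float32)
        (x,y),R=cv2.minEnclosingCircle(P); mx=(P.max(0)+P.min(0))/2
        print('collar px',c[:,0].mean(0).round(0),'circ',round(x,4),round(y,4),'R',round(R,4),'ang',np.degrees(np.arctan2(y-.0095,x-.553)).round(1),'rad',round(np.hypot(y-.0095,x-.553),4))
if __name__=='__main__':
    s=arm.state();print(s['clock'],s['position'].round(4),s['wrist_force'].round(1),round(s['finger_gap'],3))
    f=grab('wrist');save(f,sys.argv[1]);held(f,s);collars(f)
    for d in vision.place_of(f,'pocket1'):
        if d['p']>.4: print('net pocket',round(d['p'],2),np.round(d['pixel'],0),onplane(f,d['pixel'],.03).round(4))
E
python3 pk.py w7.png
```

```text
8.5 [ 0.5334 -0.1744  0.2006] [ 0.2 -1.3 -2.3] 0.407
held top x_tool -0.0312 circ yz -0.0022 0.0006 r 0.0202 world offset [-0.0021  0.0008  0.    ]
collar px [66. 32.] circ 0.4777 0.0526 R 0.0356 ang 150.3 rad 0.0868
net pocket 0.93 [300.  63.] [ 0.591 -0.077  0.03 ]
net pocket 0.66 [67.  9.] [0.4776 0.0537 0.03  ]
net pocket 0.42 [584. 272.] [ 0.6856 -0.359   0.03  ]
```

View pics/w7.png

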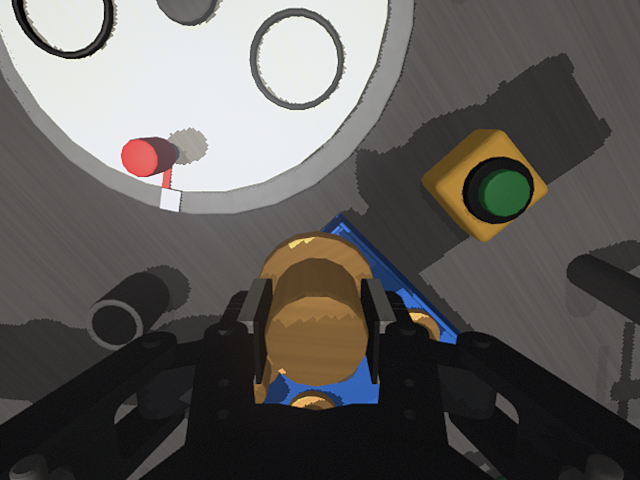

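```bash
sed -i 's/g<75/g<150/' pk.py; python3 pk.py w8.png
```

```text
8.6 [ 0.533  -0.1773  0.2007] [-0.6 -0.9 -1.4] 0.412
held top x_tool -0.0312 circ yz -0.0023 0.0005 r 0.0202 world offset [-0.0021  0.001   0.    ]
collar px [294.  55.] circ 0.5895 -0.0752 R 0.0349 ang -66.7 rad 0.0923
collar px [63. 30.] circ 0.4788 0.0534 R 0.0361 ang 149.4 rad 0.0862
net pocket 0.93 [62.  3.] [0.478 0.056 0.03 ]
net pocket 0.85 [296.  58.] [ 0.5905 -0.076   0.03  ]
```

carry_out --targets '[[[25, 45, 0], 0], [[50, 90, -30], 0], [[55, 101, -75], 0], [[55, 101, -115], 0], [[55, 101, -138], 0], [[55, 101, -138], 0], [[55, 101, -138], 0]]'

```text
clock: 9.4
position: [0.5894, -0.0759, 0.0646]
orientation: [[-0.0, 0.796, -0.605], [-0.0, -0.605, -0.796], [-1.0, 0.0, 0.0]]
wrist_force: [0.6, -0.4, -0.1]
finger_gap: 0.404
```

```bash
python3 pk.py w9.png
```

```text
9.4 [ 0.5894 -0.0759  0.0646] [ 0.6 -0.4 -0.1] 0.404
held top x_tool -0.031 circ yz -0.0 0.0021 r 0.0177 world offset [-0.0013 -0.0017  0.    ]
collar px [313. 236.] circ 0.5897 -0.0743 R 0.0348 ang -66.4 rad 0.0915
collar px [ 11. 201.] circ 0.4965 0.0368 R 0.0254 ang 154.2 rad 0.0628
collar px [288.  64.] circ 0.6444 0.0147 R 0.0348 ang 3.2 rad 0.0915
collar px [61. 37.] circ 0.5705 0.0713 R 0.0261 ang 74.2 rad 0.0642
net pocket 0.85 [288.  31.] [0.6443 0.0149 0.03  ]
```

View pics/w9.png

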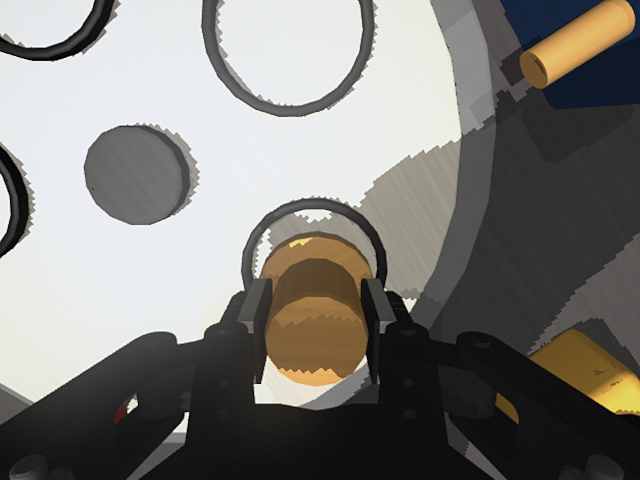

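carry_out --targets '[[[0, 1, -7], 0], [[0, 1, -14], 0], [[0, 1, -14], 0], [[0, 1, -14], 0]]'

```text
clock: 9.9
position: [0.5897, -0.074, 0.0506]
orientation: [[0.001, 0.797, -0.604], [-0.0, -0.604, -0.797], [-1.0, 0.001, -0.0]]
wrist_force: [0.4, 0.6, 0.1]
finger_gap: 0.408
```

carry_out --targets '[[[0, 0, 0], 0], [[0, 0, 0], 0], [[0, 0, 0], 0]]' --claw 50

```text
clock: 10.2
position: [0.5891, -0.0737, 0.0503]
orientation: [[-0.0, 0.797, -0.603], [0.0, -0.603, -0.797], [-1.0, -0.0, 0.0]]
wrist_force: [-0.2, 0.5, -0.2]
finger_gap: 0.589
```

carry_out --targets '[[[0, 0, 30], 0], [[0, 0, 75], 0], [[-20, -40, 110], -0.1], [[-40, -85, 140], -0.2], [[-40, -85, 140], -0.2]]'

```text
clock: 10.7
position: [0.5492, -0.1652, 0.1934]
orientation: [[0.004, 0.655, -0.756], [-0.006, -0.756, -0.655], [-1.0, 0.007, 0.001]]
wrist_force: [0.3, -0.1, 0.7]
finger_gap: 0.591
```

```bash
cat > chk.py <<'E'
from pk import *
import caps
s=arm.state();print(s['clock'],s['position'].round(4),s['wrist_force'].round(1),round(s['finger_gap'],3))
f=grab('wrist');save(f,sys.argv[1]);collars(f)
print('caps in pockets:');caps.caps(f,.08)
if len(sys.argv)>2: print('caps low:');caps.caps(f,.054)
E
python3 chk.py w10.png
```

```text
10.7 [ 0.5492 -0.1652  0.1934] [ 0.3 -0.1  0.7] 0.591
collar px [257.  92.] circ 0.5894 -0.0754 R 0.0349 ang -66.8 rad 0.0924
collar px [40. 93.] circ 0.479 0.0531 R 0.0356 ang 149.5 rad 0.0859
caps in pockets:
cap px [249.  91.] 2622 med [ 0.5889 -0.0767  0.0806] circ 0.5885 -0.0769 r 0.0178
cap px [137. 217.] 423 med [ 0.4774 -0.0707  0.0822] circ 0.4694 -0.0673 r 0.0141
```

View pics/w10.png

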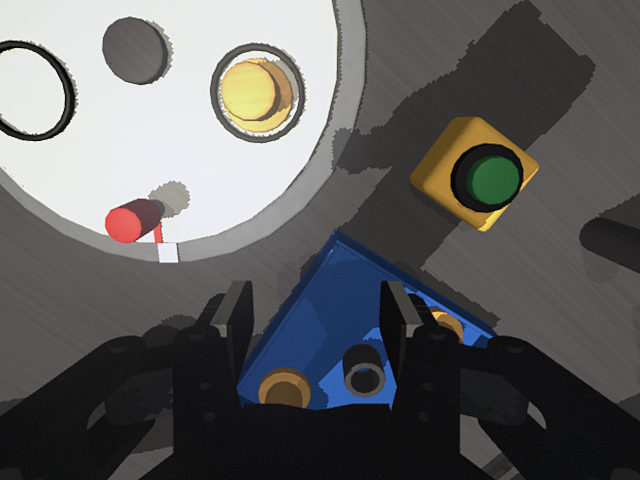

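carry_out --targets '[[[-4, -40, 10], -0.14], [[-9, -85, 10], -0.28], [[-14, -130, 10], -0.42], [[-19, -160, 10], -0.56], [[-19, -172, 10], -0.58], [[-19, -172, 10], -0.58], [[-19, -172, 10], -0.58]]'

```text
clock: 11.45
position: [0.5315, -0.327, 0.1999]
orientation: [[0.0, 0.149, -0.989], [0.003, -0.989, -0.149], [-1.0, -0.003, -0.001]]
wrist_force: [-0.3, 1.4, 0.4]
finger_gap: 0.587
```

```bash
python3 caps.py w11.png .054
```

```text
11.45 [ 0.5315 -0.327   0.1999] [-0.3  1.4  0.4] 0.587
cap px [226.  50.] 2854 med [ 0.6338 -0.2563  0.0504] circ 0.6468 -0.2422 r 0.0379
cap px [419.  10.] 218 med [ 0.6818 -0.3729  0.0536] circ 0.6859 -0.3756 r 0.013
cap px [ 4. 92.] 301 med [ 0.5879 -0.0933  0.0519] circ 0.588 -0.0917 r 0.0138
cap px [323. 217.] 1604 med [ 0.5319 -0.3324  0.0546] circ 0.5315 -0.3325 r 0.018
cap px [549. 288.] 2494 med [ 0.4845 -0.5302  0.0552] circ 0.5113 -0.5296 r 0.0728
```

View pics/w11.png

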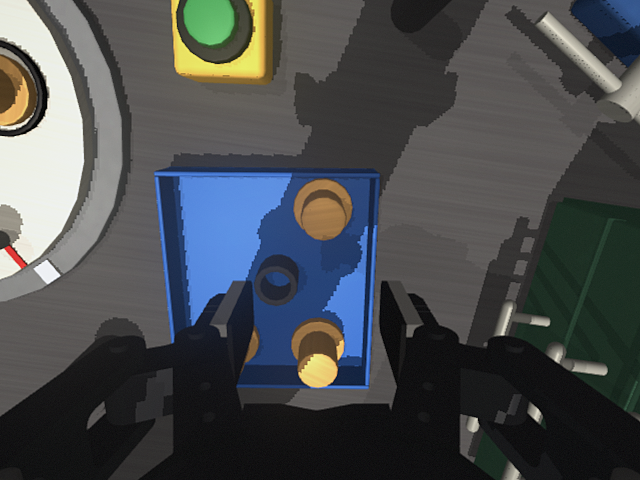

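carry_out --targets '[[[1, -1, -45], 0], [[1, -1, -90], 0], [[1, -1, -130], 0], [[1, -1, -160], 0], [[1, -1, -177], 0], [[1, -1, -177], 0]]' --claw 47

```text
clock: 12.1
position: [0.5298, -0.3276, 0.0204]
orientation: [[-0.005, 0.148, -0.989], [0.005, -0.989, -0.148], [-1.0, -0.006, 0.004]]
wrist_force: [-1.1, 0.1, 0.3]
finger_gap: 0.549
```

carry_out --targets '[[[0, 0, 0], 0], [[0, 0, 0], 0], [[0, 0, 0], 0], [[0, 0, 0], 0]]' --claw 20

```text
clock: 12.5
position: [0.5318, -0.3319, 0.0243]
orientation: [[0.001, 0.143, -0.99], [-0.001, -0.99, -0.143], [-1.0, 0.001, -0.001]]
wrist_force: [0.2, 0.7, -2.5]
finger_gap: 0.41
```

carry_out --targets '[[[0, 0, 20], 0], [[0, 0, 60], 0], [[0, 0, 105], 0], [[0, 0, 150], 0], [[0, 40, 180], 0], [[0, 80, 180], 0]]'

```text
clock: 13.1
position: [0.5347, -0.253, 0.2096]
orientation: [[0.012, 0.138, -0.99], [-0.005, -0.99, -0.138], [-1.0, 0.006, -0.011]]
wrist_force: [1.9, 1.7, -2.8]
finger_gap: 0.408
```

carry_out --targets '[[[18, 44, 0], 0], [[36, 88, 0], 0], [[54, 132, 0], 0], [[72, 176, 0], 0], [[90, 220, 0], 0], [[108, 258, 0], 0], [[113, 267, -40], 0], [[113, 267, -80], 0]]'

```text
clock: 13.9
position: [0.6461, 0.0208, 0.1247]
orientation: [[0.006, 0.149, -0.989], [0.004, -0.989, -0.149], [-1.0, -0.003, -0.006]]
wrist_force: [0.6, -1.5, -3.0]
finger_gap: 0.41
```

carry_out --targets '[[[0, 0, -40], 0], [[0, 0, -58], 0], [[0, 0, -58], 0], [[0, 0, -58], 0]]'

```text
clock: 14.3
position: [0.6448, 0.0153, 0.0661]
orientation: [[0.001, 0.142, -0.99], [0.0, -0.99, -0.142], [-1.0, -0.0, -0.001]]
wrist_force: [0.8, 0.4, -1.1]
finger_gap: 0.41
```

```bash
python3 pk.py w12.png
```

```text
14.3 [0.6448 0.0153 0.0661] [ 0.8  0.4 -1.1] 0.41
held top x_tool -0.0317 circ yz 0.0002 0.0015 r 0.0179 world offset [-0.0015 -0.0004 -0.    ]
collar px [503. 340.] circ 0.6197 -0.084 R 0.0156 ang -54.5 rad 0.1148
collar px [130. 332.] circ 0.5861 0.0989 R 0.0343 ang 69.7 rad 0.0954
collar px [317. 237.] circ 0.6454 0.0151 R 0.0348 ang 3.5 rad 0.0926
```

View pics/w12.png

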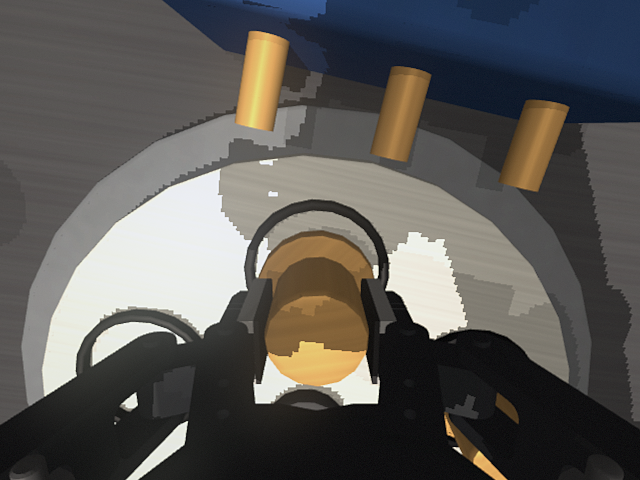

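carry_out --targets '[[[1, 0, -7], 0], [[1, 0, -15], 0], [[1, 0, -15], 0], [[1, 0, -15], 0]]'

```text
clock: 14.8
position: [0.6449, 0.0151, 0.05]
orientation: [[-0.001, 0.142, -0.99], [-0.0, -0.99, -0.142], [-1.0, 0.0, 0.001]]
wrist_force: [0.2, -0.6, -2.2]
finger_gap: 0.411
```

carry_out --targets '[[[0, 0, 0], 0], [[0, 0, 0], 0], [[0, 0, 0], 0]]' --claw 50

```text
clock: 15.1
position: [0.6455, 0.0153, 0.0507]
orientation: [[0.001, 0.142, -0.99], [0.0, -0.99, -0.142], [-1.0, 0.0, -0.001]]
wrist_force: [0.4, 0.2, 0.4]
finger_gap: 0.587
```

carry_out --targets '[[[0, 0, 30], 0], [[0, 0, 75], 0], [[-30, -30, 115], 0], [[-65, -65, 140], 0], [[-100, -95, 140], 0], [[-100, -95, 140], 0]]'

```text
clock: 15.7
position: [0.5421, -0.0864, 0.1913]
orientation: [[-0.002, 0.134, -0.991], [-0.007, -0.991, -0.134], [-1.0, 0.006, 0.003]]
wrist_force: [0.3, -1.1, -0.6]
finger_gap: 0.587
```

```bash
python3 chk.py w13.png
```

```text
15.7 [ 0.5421 -0.0864  0.1913] [ 0.3 -1.1 -0.6] 0.587
collar px [134. 264.] circ 0.4793 0.0542 R 0.036 ang 148.7 rad 0.0862
collar px [308. 149.] circ 0.5893 -0.0753 R 0.0349 ang -66.8 rad 0.0923
collar px [ 81. 136.] circ 0.5766 0.0943 R 0.0358 ang 74.5 rad 0.088
collar px [214.  57.] circ 0.6437 0.0133 R 0.0262 ang 2.4 rad 0.0908
collar px [197.  55.] circ 0.6445 0.0143 R 0.0352 ang 3.0 rad 0.0917
caps in pockets:
cap px [174.  45.] 2989 med [0.6432 0.0127 0.0806] circ 0.6428 0.0129 r 0.0184
cap px [309. 156.] 2316 med [ 0.5891 -0.0763  0.0806] circ 0.5885 -0.0762 r 0.0178
cap px [276. 311.] 341 med [ 0.4778 -0.0668  0.0819] circ 0.4695 -0.0667 r 0.0139
```

View pics/w13.png

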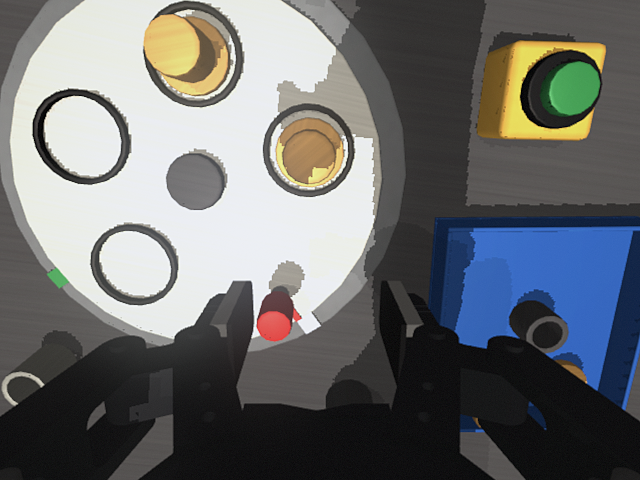

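carry_out --targets '[[[-28, -34, 10], 0], [[-58, -68, 10], 0], [[-88, -104, 10], 0], [[-118, -140, 10], 0], [[-148, -176, 10], 0], [[-155, -185, 10], 0], [[-155, -185, 10], 0], [[-155, -185, 10], 0]]'

```text
clock: 16.55
position: [0.3921, -0.2628, 0.2004]
orientation: [[0.002, 0.145, -0.989], [0.001, -0.989, -0.145], [-1.0, -0.001, -0.002]]
wrist_force: [0.5, -0.2, 0.1]
finger_gap: 0.585
```

```bash
python3 caps.py w14.png .054
```

```text
16.55 [ 0.3921 -0.2628  0.2004] [ 0.5 -0.2  0.1] 0.585
cap px [67. 75.] 228 med [ 0.467  -0.078   0.0568] circ 0.4676 -0.0671 r 0.013
cap px [616. 268.] 4212 med [ 0.3785 -0.4954  0.0556] circ 0.3767 -0.5119 r 0.1085
cap px [319. 221.] 1581 med [ 0.3891 -0.2658  0.0546] circ 0.389 -0.2661 r 0.0181
cap px [424. 225.] 1608 med [ 0.3979 -0.3468  0.0546] circ 0.3971 -0.3469 r 0.0184
cap px [181. 238.] 445 med [ 0.3637 -0.1641  0.0552] circ 0.3487 -0.151 r 0.0239
cap px [151. 261.] 479 med [ 0.334  -0.1356  0.0553] circ 0.3425 -0.1435 r 0.02
```

View pics/w14.png

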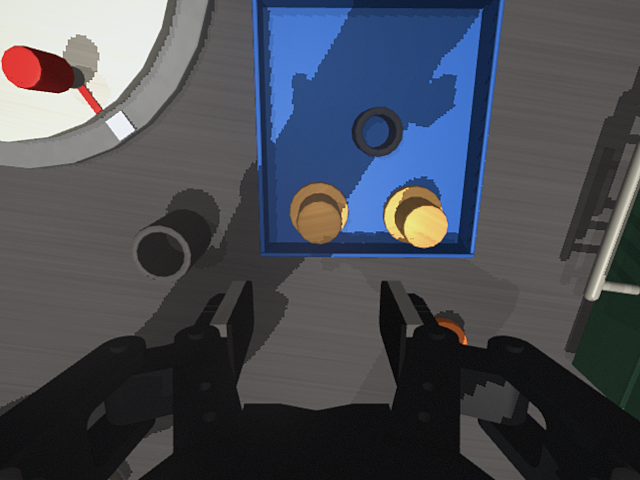

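carry_out --targets '[[[-1, -1, -45], 0], [[-1, -1, -90], 0], [[-1, -1, -130], 0], [[-1, -1, -160], 0], [[-1, -1, -177], 0], [[-1, -1, -177], 0]]' --claw 47

```text
clock: 17.2
position: [0.389, -0.2621, 0.021]
orientation: [[-0.003, 0.147, -0.989], [0.005, -0.989, -0.147], [-1.0, -0.005, 0.003]]
wrist_force: [-0.7, -0.3, 0.0]
finger_gap: 0.553
```

carry_out --targets '[[[0, 0, 0], 0], [[0, 0, 0], 0], [[0, 0, 0], 0], [[0, 0, 0], 0]]' --claw 20

```text
clock: 17.6
position: [0.3898, -0.2661, 0.0241]
orientation: [[0.001, 0.142, -0.99], [-0.001, -0.99, -0.142], [-1.0, 0.001, -0.001]]
wrist_force: [-0.5, -0.5, -1.0]
finger_gap: 0.409
```

carry_out --targets '[[[0, 0, 20], 0], [[0, 0, 60], 0], [[0, 0, 105], 0], [[0, 0, 150], 0], [[15, 35, 180], 0], [[35, 75, 180], 0], [[55, 115, 180], 0], [[75, 155, 180], 0]]'

```text
clock: 18.4
position: [0.4648, -0.1097, 0.2042]
orientation: [[0.002, 0.141, -0.99], [-0.002, -0.99, -0.141], [-1.0, 0.002, -0.001]]
wrist_force: [0.8, -1.3, -3.0]
finger_gap: 0.408
```

carry_out --targets '[[[20, 40, 0], 0], [[40, 78, 0], 0], [[60, 116, 0], 0], [[80, 154, 0], 0], [[100, 190, 0], 0], [[113, 206, -30], 0], [[113, 206, -70], 0], [[113, 206, -110], 0]]'

```text
clock: 19.2
position: [0.5779, 0.0964, 0.0927]
orientation: [[0.002, 0.144, -0.99], [0.001, -0.99, -0.144], [-1.0, -0.0, -0.002]]
wrist_force: [-0.1, -0.3, -3.1]
finger_gap: 0.41
```

carry_out --targets '[[[0, 0, -28], 0], [[0, 0, -28], 0], [[0, 0, -28], 0]]'

```text
clock: 19.5
position: [0.5775, 0.0952, 0.0659]
orientation: [[0.0, 0.142, -0.99], [0.0, -0.99, -0.142], [-1.0, -0.0, -0.0]]
wrist_force: [-0.1, 0.3, -0.6]
finger_gap: 0.411
```

```bash
python3 pk.py w15.png
```

```text
19.5 [0.5775 0.0952 0.0659] [-0.1  0.3 -0.6] 0.411
held top x_tool -0.0318 circ yz 0.0002 0.0032 r 0.018 world offset [-0.0031 -0.0007 -0.    ]
collar px [348. 400.] circ 0.5078 0.0686 R 0.0171 ang 127.4 rad 0.0744
collar px [628. 300.] circ 0.5847 -0.0626 R 0.0237 ang -66.3 rad 0.0787
collar px [613. 299.] circ 0.5857 -0.0622 R 0.0337 ang -65.5 rad 0.0788
collar px [314. 238.] circ 0.5771 0.0958 R 0.0348 ang 74.4 rad 0.0896
collar px [501. 147.] circ 0.6444 0.0156 R 0.0354 ang 3.8 rad 0.0916
```

View pics/w15.png

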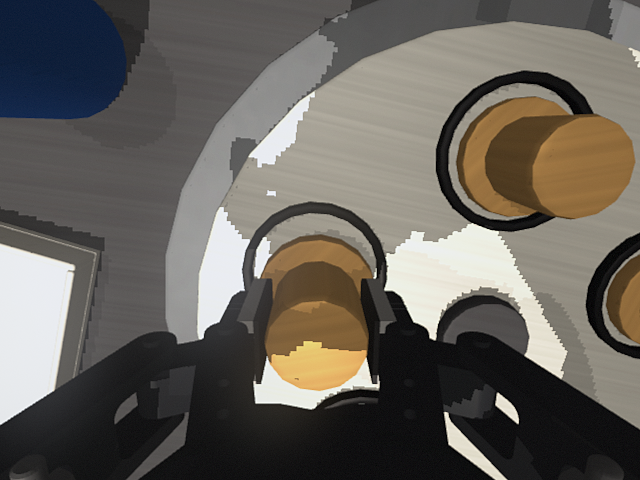

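carry_out --targets '[[[2, 1, -7], 0], [[2, 1, -15], 0], [[2, 1, -15], 0], [[2, 1, -15], 0]]'

```text
clock: 20.0
position: [0.579, 0.0961, 0.0501]
orientation: [[-0.001, 0.142, -0.99], [-0.0, -0.99, -0.142], [-1.0, 0.0, 0.001]]
wrist_force: [0.3, -0.6, -2.0]
finger_gap: 0.406
```

carry_out --targets '[[[0, 0, 0], 0], [[0, 0, 0], 0], [[0, 0, 0], 0]]' --claw 50

```text
clock: 20.3
position: [0.5795, 0.0963, 0.0507]
orientation: [[0.001, 0.142, -0.99], [0.0, -0.99, -0.142], [-1.0, -0.0, -0.001]]
wrist_force: [-0.3, -0.5, -0.4]
finger_gap: 0.586
```

carry_out --targets '[[[0, 0, 30], 0], [[0, 0, 75], 0], [[-22, -40, 115], 0], [[-44, -80, 140], 0], [[-65, -120, 150], 0], [[-82, -160, 150], 0], [[-100, -200, 150], 0], [[-115, -240, 150], 0]]'

```text
clock: 21.1
position: [0.4631, -0.1457, 0.2009]
orientation: [[0.001, 0.142, -0.99], [-0.002, -0.99, -0.142], [-1.0, 0.002, -0.0]]
wrist_force: [0.2, -0.4, -1.0]
finger_gap: 0.584
```

```bash
python3 chk.py w16.png; python3 - <<'E'
from h import *
import caps
f=grab('side');save(f,'s16.png');caps.caps(f,.08);caps.caps(f,.054)
E
```

```text
21.1 [ 0.4631 -0.1457  0.2009] [ 0.2 -0.4 -1. ] 0.584
collar px [ 66. 156.] circ 0.4785 0.0538 R 0.036 ang 149.3 rad 0.0866
collar px [267.  38.] circ 0.5864 -0.0819 R 0.0253 ang -69.9 rad 0.0973
collar px [245.  44.] circ 0.5888 -0.0755 R 0.0351 ang -67.2 rad 0.0923
collar px [29. 33.] circ 0.5649 0.0799 R 0.0309 ang 80.4 rad 0.0714
caps in pockets:
cap px [234.  20.] 2273 med [ 0.5847 -0.0781  0.0806] circ 0.5872 -0.0772 r 0.0179
cap px [213. 196.] 293 med [ 0.4751 -0.0752  0.0833] circ 0.4683 -0.0675 r 0.0137
cap px [32. 30.] 219 med [-0.097   1.1018  0.0806] circ -0.0985 1.1072 r 0.094
cap px [424. 231.] 186 med [ 0.7324 -0.0532  0.0798] circ 0.7449 -0.0098 r 0.088
cap px [374. 260.] 157 med [ 0.5842 -0.0773  0.0807] circ 0.5851 -0.0772 r 0.0204
cap px [122. 320.] 203 med [ 0.0103 -0.0521  0.0795] circ 0.0005 -0.0142 r 0.0615
cap px [31. 42.] 546 med [-0.1077  1.0695  0.0571] circ -0.1032 1.0778 r 0.1061
cap px [125. 328.] 248 med [ 0.0108 -0.0538  0.0541] circ 0.0025 -0.0218 r 0.0682
cap px [427. 320.] 310 med [ 0.6328 -0.256   0.0519] circ 0.647 -0.2404 r 0.0411
```

View pics/s16.png

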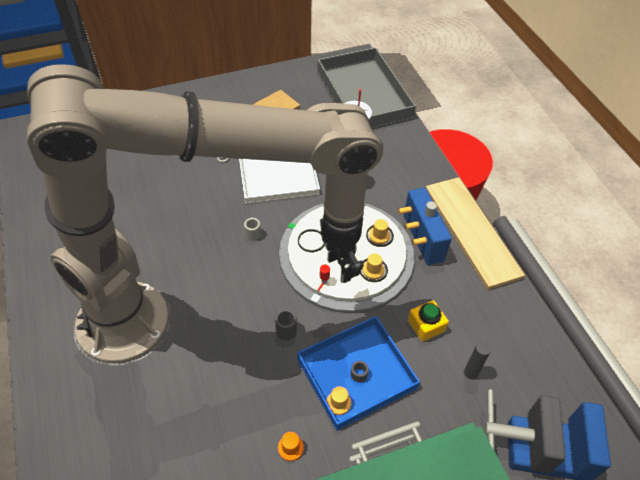

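carry_out --targets '[[[-14, -44, 0], 0], [[-28, -88, 0], 0], [[-43, -132, 0], 0], [[-58, -176, 0], 0], [[-67, -203, 0], 0], [[-67, -203, 0], 0], [[-67, -203, 0], 0]]'

```text
clock: 21.9
position: [0.3975, -0.3466, 0.2003]
orientation: [[0.001, 0.141, -0.99], [0.001, -0.99, -0.141], [-1.0, -0.001, -0.001]]
wrist_force: [1.7, 1.4, 0.5]
finger_gap: 0.586
```

```bash
python3 caps.py w17.png .054
```

```text
21.9 [ 0.3975 -0.3466  0.2003] [1.7 1.4 0.5] 0.586
cap px [544. 182.] 6002 med [ 0.4464 -0.5139  0.0553] circ 0.4428 -0.5346 r 0.126
cap px [318. 216.] 1609 med [ 0.3981 -0.3482  0.0546] circ 0.3978 -0.3483 r 0.018
cap px [ 76. 234.] 652 med [ 0.3593 -0.1666  0.0548] circ 0.3486 -0.1513 r 0.0248
cap px [ 41. 250.] 618 med [ 0.3374 -0.1336  0.055 ] circ 0.3436 -0.142 r 0.02
```

View pics/w17.png

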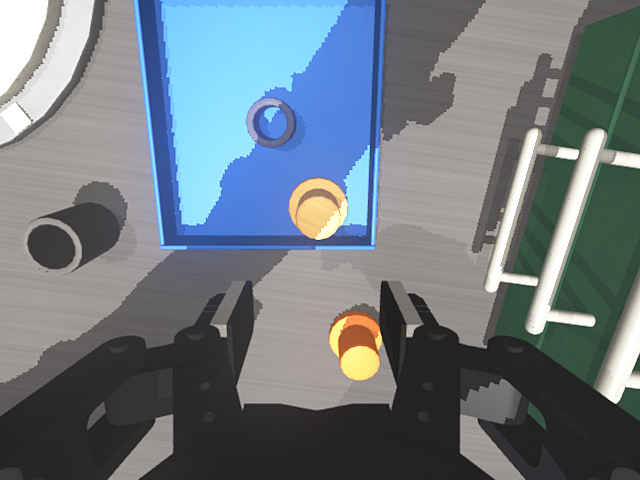

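carry_out --targets '[[[1, -1, -45], 0], [[1, -1, -90], 0], [[1, -1, -130], 0], [[1, -1, -160], 0], [[1, -1, -177], 0], [[1, -1, -177], 0]]' --claw 47

```text
clock: 22.55
position: [0.3975, -0.3441, 0.0211]
orientation: [[-0.004, 0.146, -0.989], [0.005, -0.989, -0.146], [-1.0, -0.005, 0.003]]
wrist_force: [-0.2, 0.3, -0.6]
finger_gap: 0.551
```

carry_out --targets '[[[0, 0, 0], 0], [[0, 0, 0], 0], [[0, 0, 0], 0], [[0, 0, 0], 0]]' --claw 20

```text
clock: 22.95
position: [0.3988, -0.3482, 0.0242]
orientation: [[0.001, 0.142, -0.99], [-0.001, -0.99, -0.142], [-1.0, 0.001, -0.001]]
wrist_force: [0.0, 0.8, -0.7]
finger_gap: 0.409
```

carry_out --targets '[[[0, 0, 20], 0], [[0, 0, 60], 0], [[0, 0, 105], 0], [[0, 0, 150], 0], [[10, 35, 180], 0], [[15, 80, 180], 0], [[20, 125, 180], 0], [[25, 170, 180], 0]]'

```text
clock: 23.75
position: [0.4234, -0.1761, 0.2041]
orientation: [[0.001, 0.142, -0.99], [-0.001, -0.99, -0.142], [-1.0, 0.002, -0.001]]
wrist_force: [0.4, 0.1, -1.4]
finger_gap: 0.408
```

carry_out --targets '[[[11, 46, 0], 0], [[22, 92, 0], 0], [[33, 138, 0], 0], [[44, 184, 0], 0], [[55, 228, 0], 0], [[55, 233, -40], 0], [[55, 233, -85], 0], [[55, 233, -125], 0]]'

```text
clock: 24.55
position: [0.4782, 0.0557, 0.0773]
orientation: [[0.001, 0.144, -0.99], [-0.001, -0.99, -0.144], [-1.0, 0.001, -0.001]]
wrist_force: [1.1, -1.2, -1.0]
finger_gap: 0.408
```

carry_out --targets '[[[0, 0, -13], 0], [[0, 0, -13], 0], [[0, 0, -13], 0]]'

```text
clock: 24.85
position: [0.4798, 0.0556, 0.067]
orientation: [[0.003, 0.142, -0.99], [0.001, -0.99, -0.142], [-1.0, -0.0, -0.003]]
wrist_force: [0.4, 0.7, 0.1]
finger_gap: 0.41
```

```bash
python3 pk.py w18.png
```

```text
24.85 [0.4798 0.0556 0.067 ] [0.4 0.7 0.1] 0.41
held top x_tool -0.0317 circ yz -0.0003 0.0026 r 0.0183 world offset [-0.0026 -0.0001 -0.    ]
collar px [549. 322.] circ 0.4681 -0.065 R 0.0095 ang -138.7 rad 0.113
collar px [316. 239.] circ 0.4791 0.0552 R 0.0348 ang 148.3 rad 0.0869
collar px [622.  78.] circ 0.5852 -0.0667 R 0.024 ang -67.1 rad 0.0827
collar px [600.  79.] circ 0.5835 -0.0629 R 0.0324 ang -67.2 rad 0.0786
collar px [297.  56.] circ 0.572 0.0852 R 0.0238 ang 75.9 rad 0.078
collar px [255.  72.] circ 0.5757 0.0954 R 0.0349 ang 75.2 rad 0.0888
```

View pics/w18.png

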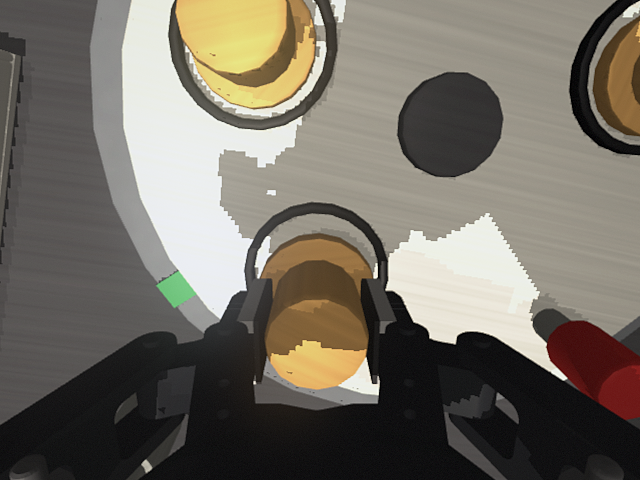

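carry_out --targets '[[[2, 0, -7], 0], [[2, 0, -15], 0], [[2, 0, -15], 0], [[2, 0, -15], 0]]'

```text
clock: 25.35
position: [0.4798, 0.0551, 0.05]
orientation: [[-0.001, 0.142, -0.99], [-0.0, -0.99, -0.142], [-1.0, -0.0, 0.001]]
wrist_force: [0.2, 0.8, -0.7]
finger_gap: 0.413
```

carry_out --targets '[[[0, 0, 0], 0], [[0, 0, 0], 0], [[0, 0, 0], 0]]' --claw 50

```text
clock: 25.65
position: [0.4803, 0.0553, 0.0504]
orientation: [[0.0, 0.142, -0.99], [-0.0, -0.99, -0.142], [-1.0, 0.0, -0.0]]
wrist_force: [1.3, -0.2, -0.3]
finger_gap: 0.587
```

carry_out --targets '[[[0, 0, 30], 0], [[0, 0, 75], 0], [[-2, -40, 110], 0.14], [[-8, -80, 140], 0.28], [[-12, -121, 150], 0.42], [[-12, -121, 150], 0.56], [[-12, -121, 150], 0.56], [[-12, -121, 150], 0.56]]'

```text
clock: 26.45
position: [0.468, -0.0649, 0.2001]
orientation: [[-0.0, 0.645, -0.764], [0.001, -0.764, -0.645], [-1.0, -0.001, -0.001]]
wrist_force: [0.2, 0.4, 0.5]
finger_gap: 0.587
```

```bash
python3 chk.py w19.png; python3 - <<'E'
from h import *
f=grab('side');cv2.imwrite('pics/s19.png',cv2.resize(f['image'][170:330,240:480,::-1],None,fx=3,fy=3))
E
```

```text
26.45 [ 0.468  -0.0649  0.2001] [0.2 0.4 0.5] 0.587
collar px [223. 102.] circ 0.482 0.049 R 0.0248 ang 150.9 rad 0.0812
collar px [203. 100.] circ 0.4787 0.0548 R 0.0352 ang 148.7 rad 0.087
collar px [430.  98.] circ 0.5891 -0.075 R 0.0351 ang -66.9 rad 0.0919
collar px [390.   1.] circ 0.6186 -0.0064 R 0.0114 ang -13.6 rad 0.0675
collar px [242.   1.] circ 0.5514 0.0734 R 0.0132 ang 91.5 rad 0.0639
caps in pockets:
cap px [448.  97.] 2502 med [ 0.5878 -0.075   0.0806] circ 0.5877 -0.0753 r 0.0181
cap px [186.  99.] 2482 med [0.4781 0.0532 0.0805] circ 0.4778 0.0533 r 0.0181
cap px [319. 214.] 196 med [ 0.4771 -0.0598  0.0838] circ 0.4695 -0.0656 r 0.0127
```

View pics/s19.png

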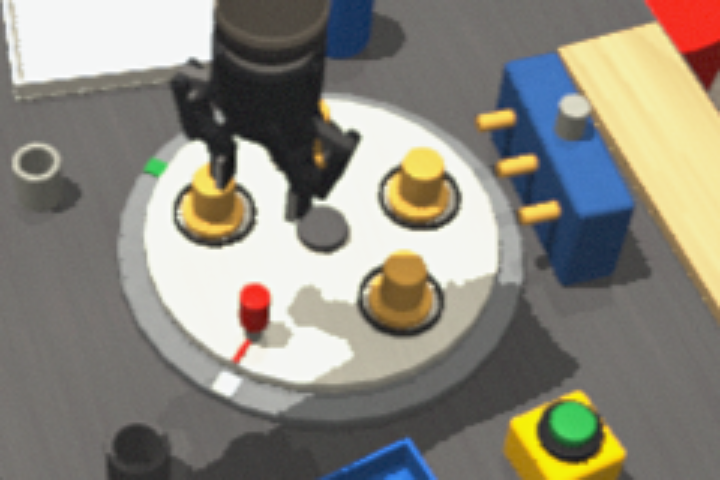

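View pics/w19.png

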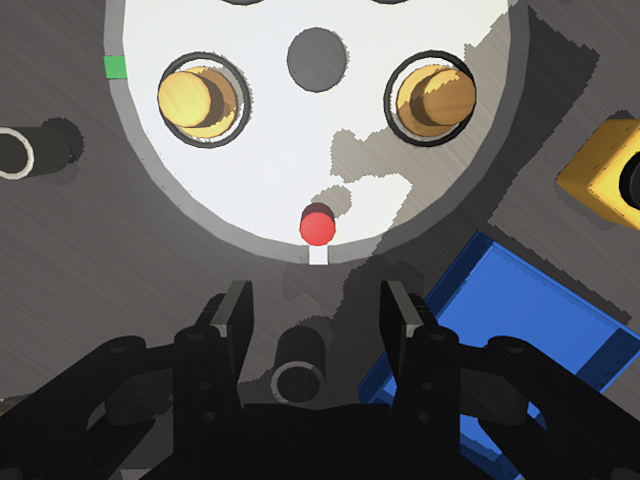

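carry_out --targets '[[[0, 0, -45], 0], [[0, 0, -90], 0], [[0, 0, -130], 0], [[0, 0, -145], 0], [[0, 0, -145], 0], [[0, 0, -145], 0]]'

```text
clock: 27.15
position: [0.4696, -0.0647, 0.0566]
orientation: [[0.002, 0.647, -0.762], [0.0, -0.762, -0.647], [-1.0, 0.001, -0.002]]
wrist_force: [0.0, -0.4, 0.9]
finger_gap: 0.584
```

carry_out --targets '[[[0, 0, 0], 0], [[0, 0, 0], 0], [[0, 0, 0], 0]]' --claw 29

```text
clock: 27.45
position: [0.4692, -0.066, 0.0565]
orientation: [[0.002, 0.646, -0.763], [-0.001, -0.763, -0.646], [-1.0, 0.002, -0.001]]
wrist_force: [0.4, -0.5, -0.2]
finger_gap: 0.339
```

```bash
python3 - <<'E'
from h import *
s=arm.state();print(s['position'],s['wrist_force'],s['finger_gap'])
f=grab('wrist');save(f,'w20.png')
th0=220.6
for k in range(0,17):
    d=5.8*k
    p=115*np.array([np.cos(np.radians(th0-d)),np.sin(np.radians(th0-d))]);q=115*np.array([np.cos(np.radians(th0)),np.sin(np.radians(th0))])
    print(k,(p-q).round(1),-round(np.radians(d),3))
E
```

```text
[ 0.4692141  -0.06603343  0.05647648] [ 0.35010367 -0.46459013 -0.15392443] 0.3393993162511948
0 [0. 0.] -0.0
1 [-7.1  9.2] -0.101
2 [-13.3  19.1] -0.202
3 [-18.4  29.5] -0.304
4 [-22.4  40.4] -0.405
5 [-25.3  51.7] -0.506
6 [-27.1  63.2] -0.607
7 [-27.7  74.8] -0.709
8 [-27.1  86.5] -0.81
9 [-25.3  98. ] -0.911
10 [-22.4 109.2] -1.012
11 [-18.4 120.1] -1.114
12 [-13.3 130.6] -1.215
13 [ -7.1 140.5] -1.316
14 [  0.  149.7] -1.417
15 [  8.  158.1] -1.518
16 [ 16.8 165.7] -1.62
```

View pics/w20.png

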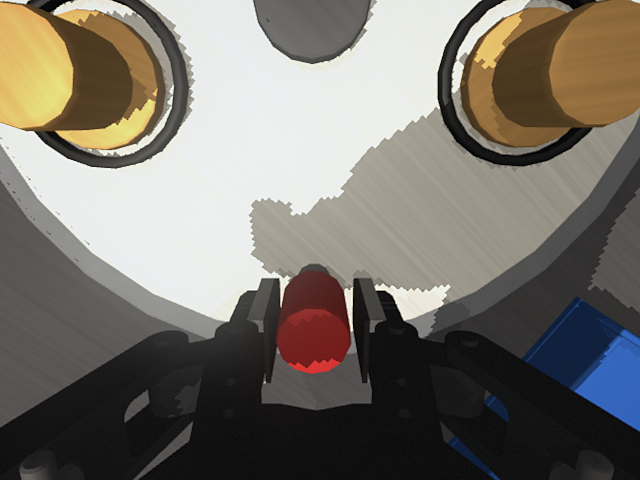

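carry_out --targets '[[[-3, 4, 0], -0.05], [[-7, 9, 0], -0.101], [[-13, 19, 0], -0.202], [[-18, 30, 0], -0.304], [[-22, 40, 0], -0.405], [[-25, 52, 0], -0.506], [[-27, 63, 0], -0.607], [[-28, 75, 0], -0.709]]'

```text
clock: 28.3
position: [0.441, 0.0069, 0.0559]
orientation: [[0.002, -0.012, -1.0], [-0.004, -1.0, 0.012], [-1.0, 0.004, -0.002]]
wrist_force: [0.7, -4.4, -0.2]
finger_gap: 0.341
```

carry_out --targets '[[[1, 12, 0], -0.101], [[3, 23, 0], -0.202], [[5, 34, 0], -0.303], [[9, 45, 0], -0.405], [[15, 56, 0], -0.506], [[21, 66, 0], -0.607], [[25, 71, 0], -0.66], [[28, 75, 0], -0.708]]'

```text
clock: 29.1
position: [0.4683, 0.0832, 0.0556]
orientation: [[-0.0, -0.657, -0.754], [-0.002, -0.754, 0.657], [-1.0, 0.002, -0.001]]
wrist_force: [-0.7, -1.7, 0.3]
finger_gap: 0.34
```

carry_out --targets '[[[4, 5, 0], -0.05], [[8, 8, 0], -0.1], [[12, 12, 0], -0.15], [[15, 14, 0], -0.17], [[15, 14, 0], -0.17]]'

```text
clock: 29.6
position: [0.4811, 0.0959, 0.055]
orientation: [[-0.005, -0.774, -0.633], [-0.004, -0.633, 0.774], [-1.0, 0.007, 0.0]]
wrist_force: [-4.0, -4.1, 5.2]
finger_gap: 0.344
```

```bash
cat > disc.py <<'E'
from h import *
import caps,sys
s=arm.state();print(s['clock'],s['position'].round(4),s['wrist_force'].round(1))
p=s['position'];print('ang tcp',np.degrees(np.arctan2(p[1]-.0085,p[0]-.555)),np.hypot(p[1]-.0085,p[0]-.555))
f=grab('wrist');save(f,'w%s.png'%sys.argv[1]);caps.caps(f,.08)
f=grab('side');cv2.imwrite('pics/s%s.png'%sys.argv[1],cv2.resize(f['image'][170:330,240:480,::-1],None,fx=3,fy=3))
f=grab('top');cv2.imwrite('pics/t%s.png'%sys.argv[1],cv2.resize(f['image'][160:300,240:430,::-1],None,fx=4,fy=4))
E
python3 disc.py 21
```

```text
29.6 [0.4811 0.0959 0.055 ] [-4.  -4.1  5.2]
ang tcp 130.2168206848611 0.11451374782649283
cap px [38. 70.] 9486 med [0.5944 0.0814 0.0805] circ 0.5974 0.0844 r 0.0181
cap px [595.  58.] 10010 med [ 0.4748 -0.0204  0.0806] circ 0.4724 -0.0214 r 0.018
cap px [340. 308.] 2104 med [0.481  0.0837 0.0817] circ 0.4741 0.0901 r 0.0208
cap px [260. 313.] 827 med [0.5021 0.1032 0.0805] circ 0.4946 0.1061 r 0.0139
```

View pics/s21.png

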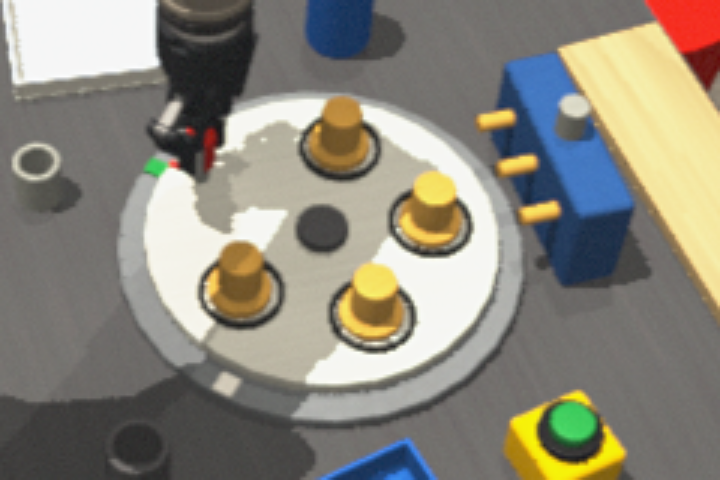

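View pics/t21.png

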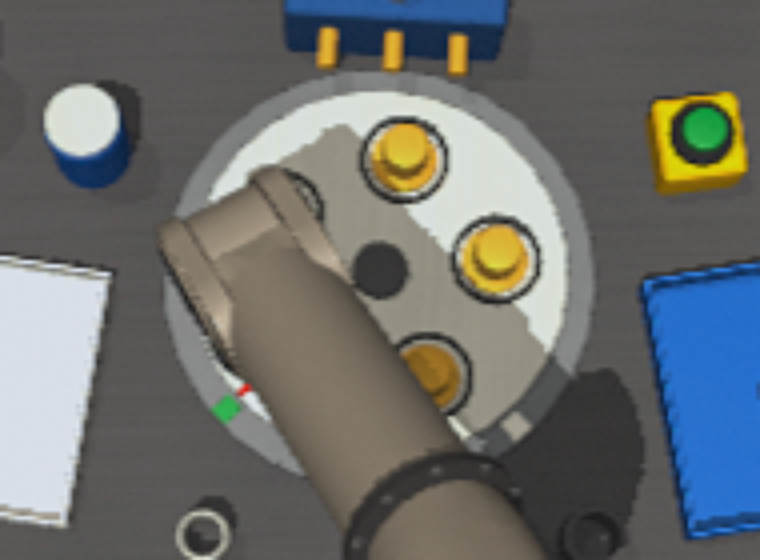

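carry_out --targets '[[[2, 2, 0], 0], [[4, 4, 0], 0], [[5, 5, 0], 0], [[5, 5, 0], 0]]'

```text
clock: 30.15
position: [0.481, 0.0959, 0.0543]
orientation: [[-0.017, -0.775, -0.632], [-0.013, -0.632, 0.775], [-1.0, 0.021, 0.0]]
wrist_force: [-12.4, -11.5, 14.0]
finger_gap: 0.346
```

```bash
python3 - <<'E'
from h import *
s=arm.state();print(s['position'],s['wrist_force'])
f=grab('wrist');save(f,'w22.png')
E
```

```text
[0.48095808 0.09587638 0.05429906] [-12.35027708 -11.46102325  13.9945488 ]
```

View pics/w22.png

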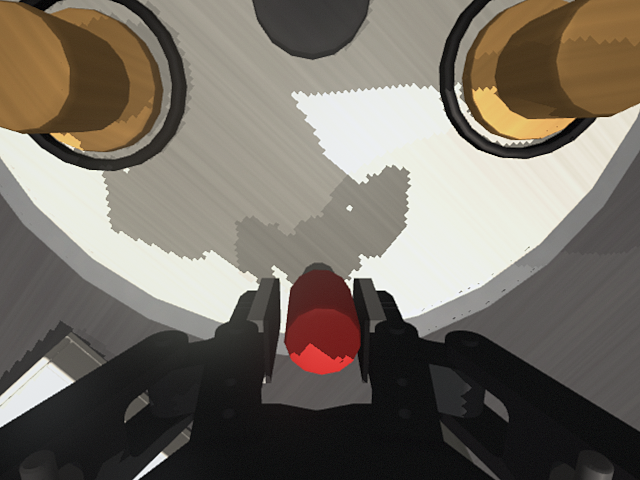

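carry_out --targets '[[[-6, -6, 0], 0], [[-6, -6, 0], 0], [[-6, -6, 45], 0], [[-6, -6, 90], 0], [[-6, -6, 135], 0], [[12, -39, 150], 0.13], [[32, -80, 150], 0.26], [[54, -121, 150], 0.39]]' --claw 48

```text
clock: 31.0
position: [0.5445, -0.0176, 0.2073]
orientation: [[0.006, -0.467, -0.884], [0.0, -0.884, 0.467], [-1.0, -0.003, -0.005]]
wrist_force: [1.0, -0.2, -0.1]
finger_gap: 0.561
```

carry_out --targets '[[[20, -40, 0], 0.13], [[41, -80, 0], 0.26], [[62, -120, 0], 0.39], [[83, -160, 0], 0.52], [[104, -200, 0], 0.65], [[104, -200, 0], 0.65], [[104, -200, 0], 0.65]]' --claw 0

```text
clock: 31.7
position: [0.647, -0.2186, 0.2041]
orientation: [[0.0, 0.152, -0.988], [0.002, -0.988, -0.152], [-1.0, -0.002, -0.001]]
wrist_force: [-0.6, 1.1, 0.7]
finger_gap: -0.002
```

```bash
python3 - <<'E'
from h import *
s=arm.state();print(s['clock'],s['position'],s['wrist_force'],s['finger_gap'])
f=grab('wrist');save(f,'w23.png');W=cloud(f);hsv=cv2.cvtColor(f['image'],cv2.COLOR_RGB2HSV)
m=(hsv[...,0]>45)&(hsv[...,0]<80)&(hsv[...,1]>120)&(W[...,2]>.045)&(W[...,2]<.075)&(abs(W[...,0]-.66)<.06)&(abs(W[...,1]+.235)<.06)
z=np.nanmax(W[m][:,2]);mt=m&(W[...,2]>np.nanmedian(W[...,2][m])-.002)
P=W[mt];print(m.sum(),np.nanmedian(P,0),cv2.minEnclosingCircle(P[:,:2].astype(np.float32)))
for d in vision.place_of(f,'start_top'): print(d['p'],d['pixel'],onplane(f,d['pixel'],.057))
f=grab('top');cv2.imwrite('pics/t23.png',cv2.resize(f['image'][160:300,240:430,::-1],None,fx=4,fy=4))
E
```

```text
31.7 [ 0.6469587  -0.21860972  0.20414878] [-0.55206462  1.10838698  0.67294108] -0.0018001247603200014
619 [ 0.64983006 -0.24698107  0.07279342] ((0.6542454361915588, -0.2396540492773056), 0.01644318178296089)
0.73 [346.3, 215.4] [ 0.65099461 -0.24152984  0.057     ]
```

View pics/w23.png

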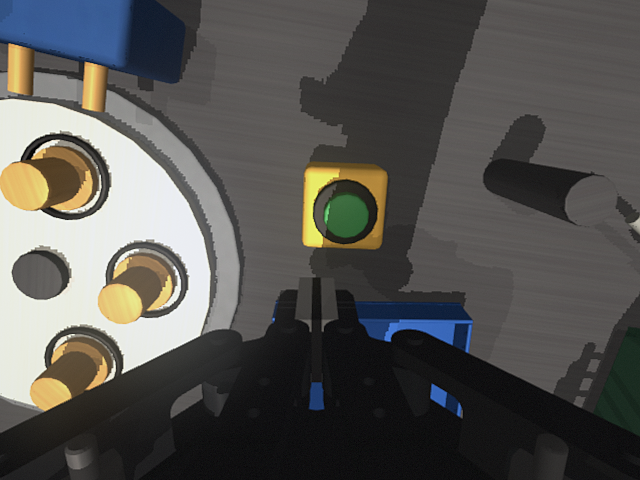

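View pics/t23.png

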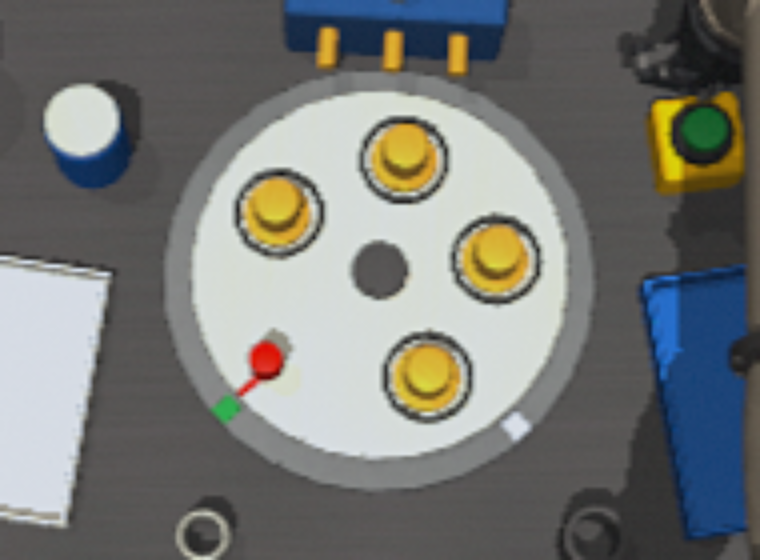

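carry_out --targets '[[[8, -22, -40], 0], [[8, -22, -80], 0], [[8, -22, -110], 0], [[8, -22, -124], 0], [[8, -22, -127], 0], [[8, -22, -127], 0]]'

```text
clock: 32.45
position: [0.6551, -0.2389, 0.0798]
orientation: [[0.002, 0.156, -0.988], [-0.0, -0.988, -0.156], [-1.0, 0.001, -0.002]]
wrist_force: [0.3, -0.7, 1.1]
finger_gap: -0.001
```

carry_out --targets '[[[0, 0, -4], 0], [[0, 0, -7], 0], [[0, 0, -10], 0], [[0, 0, -13], 0], [[0, 0, -13], 0]]'

```text
clock: 32.95
position: [0.6554, -0.2399, 0.0665]
orientation: [[0.003, 0.155, -0.988], [-0.0, -0.988, -0.155], [-1.0, 0.001, -0.003]]
wrist_force: [1.3, 0.1, 4.4]
finger_gap: 0.001
```

carry_out --targets '[[[0, 0, -3], 0], [[0, 0, -6], 0], [[0, 0, -6], 0], [[0, 0, -6], 0]]'

```text
clock: 33.35
position: [0.6555, -0.2399, 0.0659]
orientation: [[0.004, 0.155, -0.988], [-0.002, -0.988, -0.155], [-1.0, 0.003, -0.004]]
wrist_force: [-6.4, 0.7, 23.4]
finger_gap: 0.002
```

carry_out --targets '[[[0, 0, 30], 0], [[0, 0, 75], 0], [[0, 0, 120], 0], [[-17, 34, 146], -0.12], [[-37, 73, 146], -0.25], [[-57, 112, 146], -0.38], [[-77, 150, 146], -0.51], [[-97, 190, 146], -0.64]]' --claw 50

```text
clock: 34.15
position: [0.5557, -0.0489, 0.2048]
orientation: [[-0.001, -0.471, -0.882], [-0.0, -0.882, 0.471], [-1.0, 0.001, 0.001]]
wrist_force: [0.5, -0.5, 0.6]
finger_gap: 0.582
```

carry_out --targets '[[[-20, 38, 0], -0.12], [[-40, 76, 0], -0.24], [[-60, 114, 0], -0.36], [[-77, 145, 0], -0.38], [[-77, 145, 0], -0.38], [[-77, 145, 0], -0.38]]'

```text
clock: 34.75
position: [0.4796, 0.0957, 0.2052]
orientation: [[-0.0, -0.759, -0.651], [-0.001, -0.651, 0.759], [-1.0, 0.001, -0.001]]
wrist_force: [0.6, -1.5, 1.1]
finger_gap: 0.584
```

```bash
python3 chk.py w24.png;  python3 - <<'E'
from h import *
f=grab('side');cv2.imwrite('pics/s24.png',cv2.resize(f['image'][170:330,240:480,::-1],None,fx=3,fy=3))
E
```

```text
34.75 [0.4796 0.0957 0.2052] [ 0.6 -1.5  1.1] 0.584
collar px [428.  97.] circ 0.472 -0.0267 R 0.0352 ang -155.9 rad 0.0888
collar px [205.  97.] circ 0.6011 0.0843 R 0.0352 ang 57.2 rad 0.0889
collar px [244.   1.] circ 0.6196 0.012 R 0.0116 ang 2.1 rad 0.0666
caps in pockets:
cap px [188.  96.] 2402 med [0.5997 0.0849 0.0806] circ 0.5994 0.085 r 0.0182
cap px [445.  96.] 2412 med [ 0.4717 -0.0252  0.0806] circ 0.4714 -0.0251 r 0.0183
cap px [ 31. 195.] 967 med [0.6419 0.2067 0.0801] circ 0.6539 0.225 r 0.0295
cap px [318. 210.] 188 med [0.487  0.0859 0.084 ] circ 0.4805 0.0929 r 0.0129
```

View pics/w24.png

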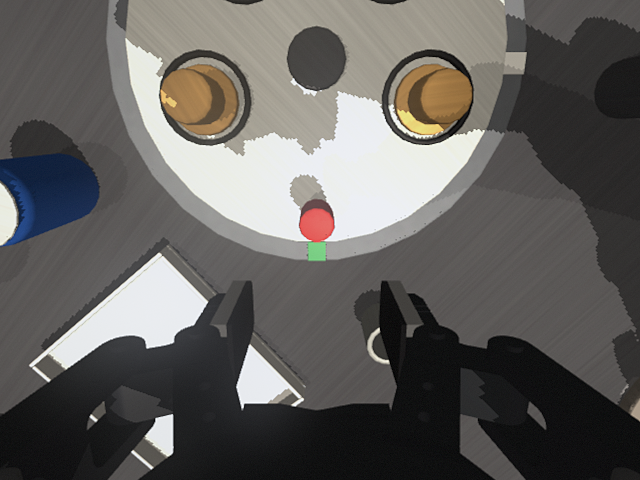

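View pics/s24.png

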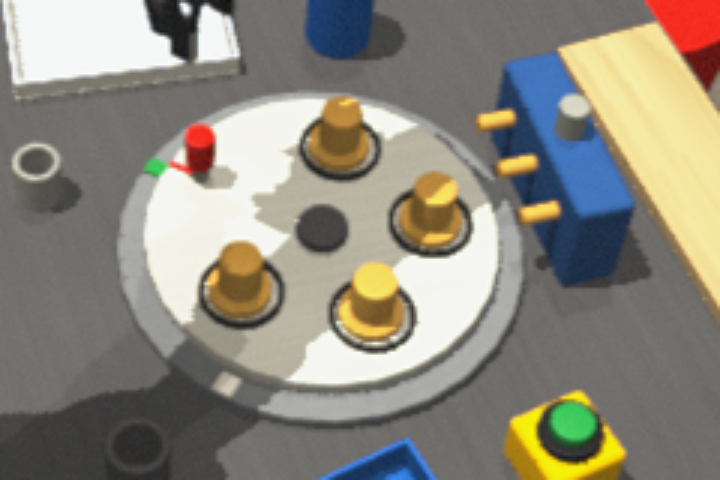

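carry_out --targets '[[[0, 0, -45], 0], [[0, 0, -90], 0], [[0, 0, -130], 0], [[0, 0, -150], 0], [[0, 0, -150], 0], [[0, 0, -150], 0]]'

```text
clock: 35.45
position: [0.481, 0.0942, 0.0554]
orientation: [[-0.0, -0.762, -0.648], [0.0, -0.648, 0.762], [-1.0, 0.0, 0.0]]
wrist_force: [-0.5, 0.4, 0.5]
finger_gap: 0.586
```

carry_out --targets '[[[0, 0, 0], 0], [[0, 0, 0], 0], [[0, 0, 0], 0]]' --claw 29

```text
clock: 35.75
position: [0.4813, 0.0953, 0.0565]
orientation: [[0.003, -0.761, -0.649], [0.0, -0.649, 0.761], [-1.0, -0.002, -0.002]]
wrist_force: [-0.0, -0.8, 0.1]
finger_gap: 0.341
```

```bash
python3 - <<'E'
from h import *
s=arm.state();print(s['position'],s['wrist_force'],s['finger_gap'])
th0=130.8
for k in list(range(0,17)):
    d=5.8*k
    p=115*np.array([np.cos(np.radians(th0+d)),np.sin(np.radians(th0+d))]);q=115*np.array([np.cos(np.radians(th0)),np.sin(np.radians(th0))])
    print(k,(p-q).round(1),round(np.radians(d),3))
E
```

```text
[0.48129666 0.0952748  0.05651547] [-0.02231156 -0.81732358  0.10698908] 0.34126066075690836
0 [0. 0.] 0.0
1 [-8.4 -8. ] 0.101
2 [-16.  -16.9] 0.202
3 [-22.6 -26.5] 0.304
4 [-28.2 -36.6] 0.405
5 [-32.8 -47.3] 0.506
6 [-36.2 -58.5] 0.607
7 [-38.6 -69.9] 0.709
8 [-39.7 -81.4] 0.81
9 [-39.7 -93.1] 0.911
10 [ -38.5 -104.6] 1.012
11 [ -36.1 -116. ] 1.114
12 [ -32.6 -127.1] 1.215
13 [ -28.  -137.8] 1.316
14 [ -22.4 -148. ] 1.417
15 [ -15.7 -157.5] 1.518
16 [  -8.1 -166.4] 1.62
```

carry_out --targets '[[[-4, -4, 0], 0.05], [[-8, -8, 0], 0.101], [[-16, -17, 0], 0.202], [[-23, -27, 0], 0.304], [[-28, -37, 0], 0.405], [[-33, -47, 0], 0.506], [[-36, -59, 0], 0.607], [[-39, -70, 0], 0.709]]'

```text
clock: 36.55
position: [0.4425, 0.0276, 0.0567]
orientation: [[0.004, -0.149, -0.989], [0.003, -0.989, 0.149], [-1.0, -0.004, -0.003]]
wrist_force: [0.9, 3.4, 0.8]
finger_gap: 0.34
```

carry_out --targets '[[[-1, -11, 0], 0.101], [[-1, -23, 0], 0.202], [[0, -35, 0], 0.303], [[3, -46, 0], 0.405], [[6, -57, 0], 0.506], [[11, -68, 0], 0.607], [[14, -73, 0], 0.66], [[17, -78, 0], 0.708]]'

```text
clock: 37.35
position: [0.4582, -0.0519, 0.056]
orientation: [[-0.0, 0.527, -0.85], [0.001, -0.85, -0.527], [-1.0, -0.001, -0.001]]
wrist_force: [-2.4, 2.4, 2.4]
finger_gap: 0.341
```

carry_out --targets '[[[4, -5, 0], 0.05], [[7, -9, 0], 0.1], [[11, -14, 0], 0.15], [[15, -18, 0], 0.15], [[17, -20, 0], 0.15], [[17, -20, 0], 0.15]]'

```text
clock: 37.95
position: [0.4695, -0.0671, 0.0551]
orientation: [[-0.012, 0.648, -0.761], [0.006, -0.761, -0.648], [-1.0, -0.012, 0.005]]
wrist_force: [-11.7, 9.4, 11.4]
finger_gap: 0.338
```

```bash
python3 disc.py 25
```

```text
37.95 [ 0.4695 -0.0671  0.0551] [-11.7   9.4  11.4]
ang tcp -138.50697449104817 0.11416786107435792
cap px [36. 69.] 8859 med [0.4818 0.0471 0.0804] circ 0.4786 0.0505 r 0.0179
cap px [593.  63.] 10881 med [ 0.5843 -0.0715  0.0806] circ 0.5854 -0.0742 r 0.0182
cap px [293. 309.] 2126 med [ 0.4719 -0.056   0.0817] circ 0.4631 -0.0613 r 0.021
cap px [373. 312.] 804 med [ 0.49   -0.0768  0.0804] circ 0.481 -0.0798 r 0.0139
```

View pics/s25.png

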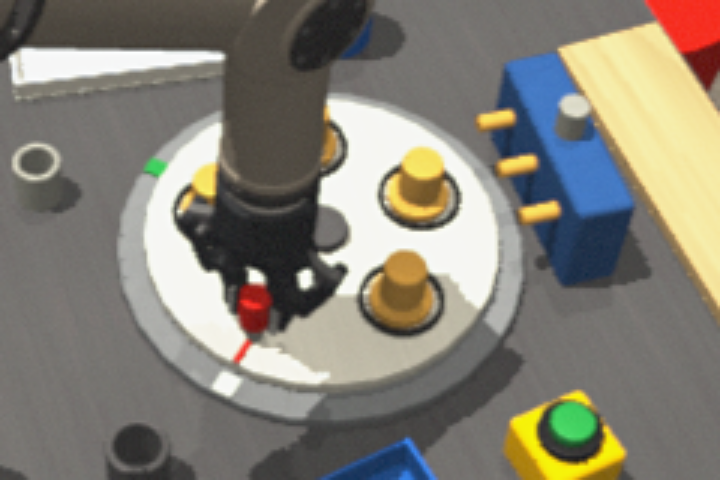

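View pics/t25.png

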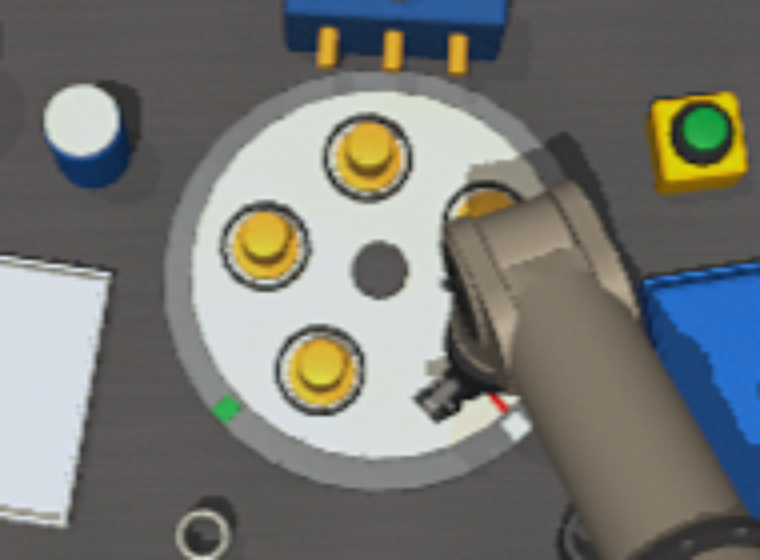

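carry_out --targets '[[[-6, 6, 0], 0], [[-6, 6, 0], 0], [[-6, 6, 45], 0], [[-6, 6, 90], 0], [[-6, 10, 135], -0.1], [[0, 50, 145], -0.24], [[3, 95, 145], -0.38], [[3, 126, 145], -0.52]]' --claw 48

```text
clock: 38.9
position: [0.48, 0.0549, 0.202]
orientation: [[0.005, 0.175, -0.985], [0.001, -0.985, -0.175], [-1.0, 0.0, -0.005]]
wrist_force: [0.7, 1.3, 0.3]
finger_gap: 0.561
```

carry_out --targets '[[[0, 0, 0], -0.04], [[0, 0, 0], -0.04], [[0, 0, 0], -0.04]]'

```text
clock: 39.2
position: [0.4789, 0.0518, 0.2005]
orientation: [[0.001, 0.141, -0.99], [-0.001, -0.99, -0.141], [-1.0, 0.001, -0.001]]
wrist_force: [0.2, -0.6, -0.0]
finger_gap: 0.562
```

```bash
python3 chk.py w26.png;  python3 - <<'E'
from h import *
f=grab('top');save(f,'t26.png')
E
```

```text
39.2 [0.4789 0.0518 0.2005] [ 0.2 -0.6 -0. ] 0.562
collar px [312. 211.] circ 0.4783 0.0544 R 0.0349 ang 149.0 rad 0.0872
collar px [493.  91.] circ 0.5895 -0.0743 R 0.0352 ang -66.4 rad 0.0914
collar px [276.  76.] circ 0.5755 0.0953 R 0.0349 ang 75.3 rad 0.0887
collar px [398.  16.] circ 0.6391 0.0141 R 0.0256 ang 3.0 rad 0.0862
collar px [398.  25.] circ 0.6387 0.0147 R 0.0342 ang 3.5 rad 0.0858
caps in pockets:
cap px [270.  70.] 2571 med [0.575  0.0945 0.0806] circ 0.5746 0.0946 r 0.0179
cap px [533.  88.] 2623 med [ 0.5888 -0.0738  0.0806] circ 0.5884 -0.074 r 0.0191
cap px [312. 225.] 1896 med [0.4785 0.0539 0.0806] circ 0.4779 0.0539 r 0.0181
cap px [468. 254.] 363 med [ 0.4749 -0.0577  0.0818] circ 0.4689 -0.0655 r 0.0145
```

View pics/w26.png

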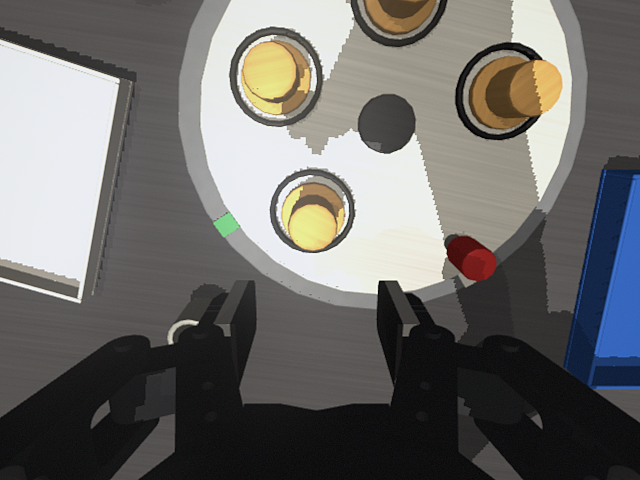

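View pics/t26.png

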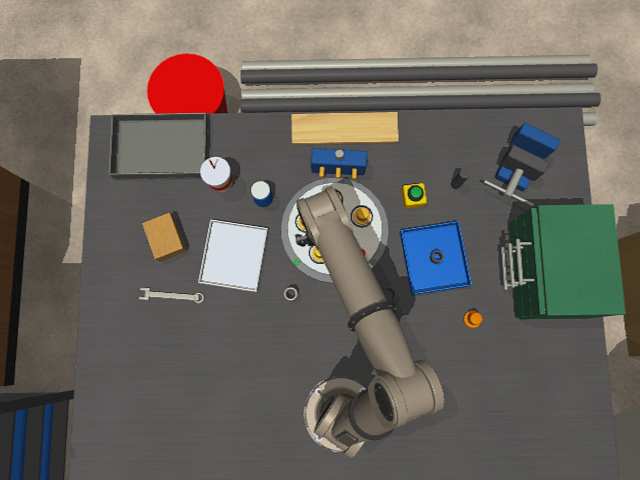

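carry_out --targets '[[[0, 1, -45], 0], [[0, 1, -90], 0], [[0, 1, -125], 0], [[0, 1, -145], 0], [[0, 1, -151], 0], [[0, 1, -151], 0]]'

```text
clock: 39.9
position: [0.478, 0.0534, 0.0488]
orientation: [[-0.001, 0.141, -0.99], [0.0, -0.99, -0.141], [-1.0, -0.0, 0.001]]
wrist_force: [-0.2, 0.3, 0.2]
finger_gap: 0.563
```

carry_out --targets '[[[0, 0, 0], 0], [[0, 0, 0], 0], [[0, 0, 0], 0], [[0, 0, 0], 0]]' --claw 20

```text
clock: 40.3
position: [0.4796, 0.0542, 0.0506]
orientation: [[0.003, 0.142, -0.99], [-0.0, -0.99, -0.142], [-1.0, 0.001, -0.003]]
wrist_force: [0.2, -0.6, 4.6]
finger_gap: 0.409
```

carry_out --targets '[[[0, 0, 20], 0], [[0, 0, 60], 0], [[0, 0, 105], 0], [[8, 30, 135], -0.08], [[16, 75, 145], -0.16], [[24, 120, 145], -0.24], [[32, 165, 145], -0.32], [[40, 210, 145], -0.32]]'

```text
clock: 41.1
position: [0.5183, 0.2655, 0.1943]
orientation: [[0.0, -0.178, -0.984], [-0.001, -0.984, 0.178], [-1.0, 0.001, -0.0]]
wrist_force: [1.5, -0.4, -1.0]
finger_gap: 0.406
```

carry_out --targets '[[[6, 46, 0], 0], [[11, 90, 0], 0], [[11, 90, -45], 0], [[11, 90, -90], 0], [[11, 90, -135], 0], [[11, 90, -160], 0], [[11, 90, -160], 0], [[11, 90, -160], 0]]'

```text
clock: 41.9
position: [0.5292, 0.3544, 0.0346]
orientation: [[-0.0, -0.176, -0.984], [0.0, -0.984, 0.176], [-1.0, -0.0, 0.0]]
wrist_force: [0.1, 0.8, -0.7]
finger_gap: 0.413
```

```bash
python3 pk.py w27.png
```

```text
41.9 [0.5292 0.3544 0.0346] [ 0.1  0.8 -0.7] 0.413
held top x_tool -0.0308 circ yz 0.0002 0.0025 r 0.0178 world offset [-0.0025  0.0002  0.    ]
```

View pics/w27.png

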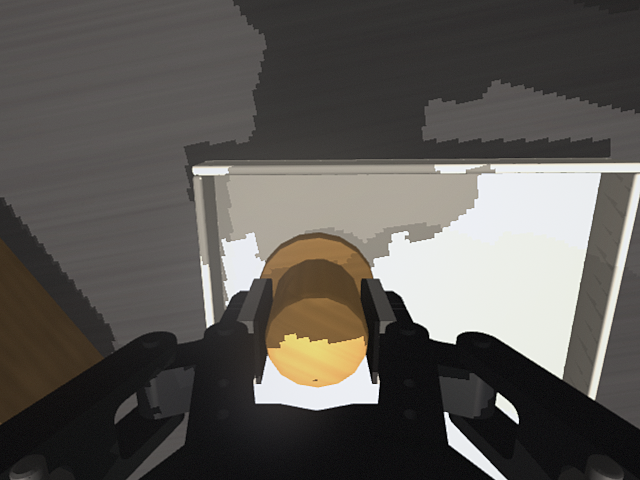

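carry_out --targets '[[[0, 0, -5], 0], [[0, 0, -10], 0], [[0, 0, -10], 0], [[0, 0, -10], 0]]'

```text
clock: 42.4
position: [0.5296, 0.3545, 0.0247]
orientation: [[0.001, -0.176, -0.984], [0.001, -0.984, 0.176], [-1.0, -0.001, -0.001]]
wrist_force: [1.2, -0.1, -0.3]
finger_gap: 0.411
```

carry_out --targets '[[[0, 0, 0], 0], [[0, 0, 0], 0], [[0, 0, 0], 0]]' --claw 48

```text
clock: 42.7
position: [0.5292, 0.3541, 0.0244]
orientation: [[-0.0, -0.176, -0.984], [-0.0, -0.984, 0.176], [-1.0, 0.0, 0.0]]
wrist_force: [0.7, 0.4, -0.6]
finger_gap: 0.561
```

carry_out --targets '[[[0, 0, 35], 0], [[0, 0, 80], 0], [[0, 0, 125], 0], [[4, -25, 160], 0.08], [[12, -70, 176], 0.16], [[20, -115, 176], 0.24], [[28, -160, 176], 0.32], [[36, -205, 176], 0.32]]'

```text
clock: 43.5
position: [0.5654, 0.1474, 0.2006]
orientation: [[0.001, 0.144, -0.99], [-0.0, -0.99, -0.144], [-1.0, 0.0, -0.001]]
wrist_force: [0.7, -0.1, -0.3]
finger_gap: 0.567
```

carry_out --targets '[[[9, -45, 0], 0], [[10, -54, 0], 0], [[10, -54, 0], 0], [[10, -54, 0], 0]]'

```text
clock: 43.9
position: [0.5747, 0.097, 0.2005]
orientation: [[-0.0, 0.144, -0.99], [0.002, -0.99, -0.144], [-1.0, -0.002, -0.0]]
wrist_force: [0.2, 0.5, 0.2]
finger_gap: 0.563
```

```bash
python3 chk.py w28.png
```

```text
43.9 [0.5747 0.097  0.2005] [0.2 0.5 0.2] 0.563
collar px [341. 322.] circ 0.4791 0.0543 R 0.0356 ang 148.8 rad 0.0864
collar px [522. 219.] circ 0.5901 -0.074 R 0.0356 ang -66.1 rad 0.0914
collar px [318. 209.] circ 0.5759 0.0954 R 0.0351 ang 75.1 rad 0.0889
collar px [421. 128.] circ 0.6438 0.0155 R 0.0261 ang 3.8 rad 0.091
collar px [431. 137.] circ 0.6448 0.0157 R 0.0352 ang 3.9 rad 0.092
caps in pockets:
cap px [586.  13.] 915 med [ 0.7313 -0.0478  0.0796] circ 0.73 -0.0445 r 0.0385
cap px [166.  77.] 585 med [0.6567 0.2039 0.0802] circ 0.6582 0.2227 r 0.0287
cap px [450. 142.] 2280 med [0.6437 0.0166 0.0807] circ 0.6436 0.0163 r 0.0183
cap px [319. 222.] 1900 med [0.5768 0.0954 0.0806] circ 0.5764 0.0951 r 0.0179
cap px [556. 237.] 2007 med [ 0.5901 -0.0732  0.0806] circ 0.5903 -0.0736 r 0.0196
```

View pics/w28.png

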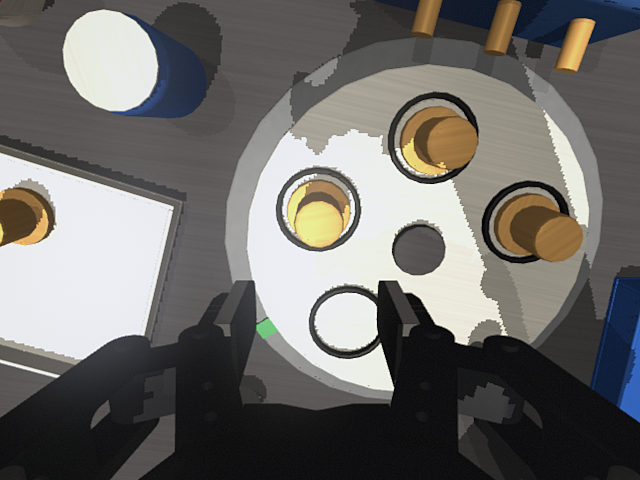

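carry_out --targets '[[[1, 0, -45], 0], [[1, 0, -90], 0], [[1, 0, -125], 0], [[1, 0, -145], 0], [[1, 0, -151], 0], [[1, 0, -151], 0]]'

```text
clock: 44.55
position: [0.5755, 0.0973, 0.0491]
orientation: [[-0.001, 0.146, -0.989], [0.001, -0.989, -0.146], [-1.0, -0.001, 0.001]]
wrist_force: [-0.6, 0.4, 0.7]
finger_gap: 0.561
```

carry_out --targets '[[[0, 0, 0], 0], [[0, 0, 0], 0], [[0, 0, 0], 0], [[0, 0, 0], 0]]' --claw 20

```text
clock: 44.95
position: [0.5774, 0.0963, 0.0511]
orientation: [[0.003, 0.143, -0.99], [0.001, -0.99, -0.143], [-1.0, -0.001, -0.003]]
wrist_force: [0.0, 1.3, 5.1]
finger_gap: 0.412
```

carry_out --targets '[[[0, 0, 20], 0], [[0, 0, 60], 0], [[0, 0, 105], 0], [[-12, 25, 135], -0.08], [[-32, 65, 145], -0.16], [[-52, 105, 145], -0.24], [[-72, 145, 145], -0.32], [[-92, 185, 145], -0.32]]'

```text
clock: 45.75
position: [0.4834, 0.2807, 0.1943]
orientation: [[0.0, -0.179, -0.984], [-0.001, -0.984, 0.179], [-1.0, 0.001, -0.001]]
wrist_force: [0.9, 0.3, -1.7]
finger_gap: 0.412
```

carry_out --targets '[[[-20, 40, 0], 0], [[-40, 80, 0], 0], [[-49, 91, -35], 0], [[-49, 91, -80], 0], [[-49, 91, -125], 0], [[-49, 91, -160], 0], [[-49, 91, -160], 0], [[-49, 91, -160], 0]]'

```text
clock: 46.55
position: [0.4352, 0.371, 0.0344]
orientation: [[-0.001, -0.176, -0.984], [-0.0, -0.984, 0.176], [-1.0, 0.001, 0.001]]
wrist_force: [-0.7, 0.6, -1.3]
finger_gap: 0.413
```

```bash
python3 pk.py w29.png
```

```text
46.55 [0.4352 0.371  0.0344] [-0.7  0.6 -1.3] 0.413
held top x_tool -0.0307 circ yz -0.0006 0.0018 r 0.0184 world offset [-0.0016  0.0009  0.    ]
```

View pics/w29.png

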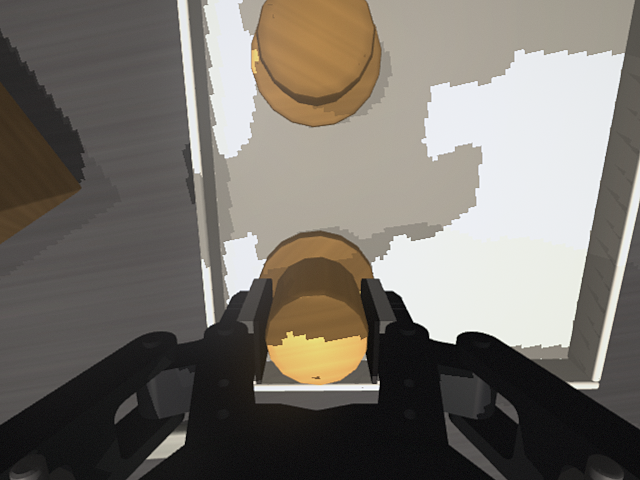

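carry_out --targets '[[[0, 0, -5], 0], [[0, 0, -10], 0], [[0, 0, -10], 0], [[0, 0, -10], 0]]'

```text
clock: 47.05
position: [0.436, 0.3719, 0.0251]
orientation: [[0.002, -0.176, -0.984], [0.001, -0.984, 0.176], [-1.0, -0.002, -0.001]]
wrist_force: [1.7, 1.2, 1.5]
finger_gap: 0.403
```

carry_out --targets '[[[0, 0, 0], 0], [[0, 0, 0], 0], [[0, 0, 0], 0]]' --claw 48

```text
clock: 47.35
position: [0.435, 0.371, 0.0242]
orientation: [[-0.0, -0.176, -0.984], [-0.0, -0.984, 0.176], [-1.0, 0.001, 0.0]]
wrist_force: [-0.4, 0.1, 0.0]
finger_gap: 0.56
```

carry_out --targets '[[[0, 0, 35], 0], [[0, 0, 80], 0], [[0, 0, 125], 0], [[12, -20, 160], 0.08], [[34, -58, 176], 0.16], [[57, -97, 176], 0.24], [[80, -136, 176], 0.32], [[103, -175, 176], 0.32]]'

```text
clock: 48.15
position: [0.5388, 0.1944, 0.2005]
orientation: [[0.0, 0.144, -0.99], [-0.0, -0.99, -0.144], [-1.0, 0.0, -0.0]]
wrist_force: [0.3, 0.4, -0.1]
finger_gap: 0.565
```

carry_out --targets '[[[22, -38, 0], 0], [[45, -77, 0], 0], [[68, -116, 0], 0], [[91, -155, 0], 0], [[106, -180, 0], 0], [[106, -180, 0], 0], [[106, -180, 0], 0]]'

```text
clock: 48.85
position: [0.644, 0.0157, 0.1996]
orientation: [[-0.001, 0.141, -0.99], [0.001, -0.99, -0.141], [-1.0, -0.001, 0.001]]
wrist_force: [-0.3, 1.3, 0.8]
finger_gap: 0.564
```

```bash
python3 chk.py w30.png
```

```text
48.85 [0.644  0.0157 0.1996] [-0.3  1.3  0.8] 0.564
collar px [274. 372.] circ 0.4859 0.0417 R 0.0318 ang 154.4 rad 0.0745
collar px [411. 270.] circ 0.5911 -0.0748 R 0.0353 ang -65.7 rad 0.0925
collar px [206. 266.] circ 0.5763 0.0951 R 0.0356 ang 74.7 rad 0.0887
collar px [317. 209.] circ 0.6449 0.0154 R 0.035 ang 3.7 rad 0.0921
caps in pockets:
cap px [365.  94.] 466 med [ 0.7347 -0.0027  0.0804] circ 0.735 -0.0053 r 0.0798
cap px [ 37. 153.] 1040 med [0.6682 0.2048 0.0803] circ 0.6609 0.2254 r 0.0296
cap px [317. 224.] 1904 med [0.6449 0.0151 0.0805] circ 0.6445 0.0152 r 0.0179
cap px [434. 303.] 806 med [ 0.5974 -0.0809  0.0805] circ 0.5921 -0.0758 r 0.0186
```

View pics/w30.png

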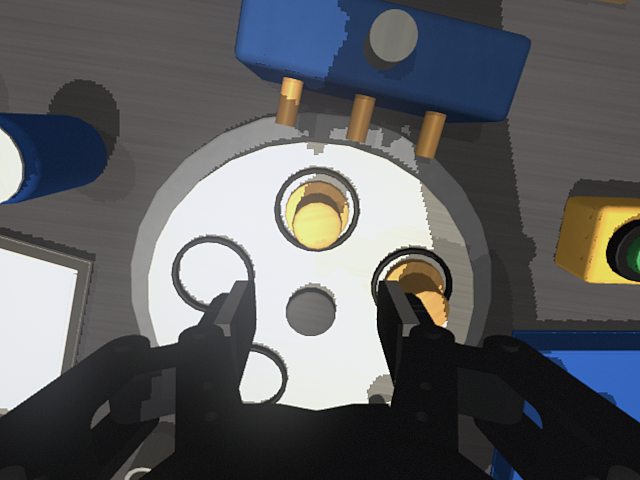

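carry_out --targets '[[[1, -1, -45], 0], [[1, -1, -90], 0], [[1, -1, -125], 0], [[1, -1, -145], 0], [[1, -1, -151], 0], [[1, -1, -151], 0]]'

```text
clock: 49.5
position: [0.6443, 0.017, 0.0491]
orientation: [[-0.001, 0.145, -0.989], [0.001, -0.989, -0.145], [-1.0, -0.001, 0.001]]
wrist_force: [-0.0, 0.8, 0.6]
finger_gap: 0.563
```

carry_out --targets '[[[0, 0, 0], 0], [[0, 0, 0], 0], [[0, 0, 0], 0], [[0, 0, 0], 0]]' --claw 20

```text
clock: 49.9
position: [0.6464, 0.0161, 0.0514]
orientation: [[0.003, 0.143, -0.99], [0.001, -0.99, -0.143], [-1.0, -0.001, -0.003]]
wrist_force: [-0.2, 1.2, 6.6]
finger_gap: 0.409
```

carry_out --targets '[[[0, 0, 20], 0], [[0, 0, 60], 0], [[0, 0, 105], 0], [[-12, 25, 135], -0.08], [[-32, 65, 145], -0.16], [[-52, 105, 145], -0.24], [[-72, 145, 145], -0.32], [[-92, 185, 145], -0.32]]'

```text
clock: 50.7
position: [0.5522, 0.2009, 0.1942]
orientation: [[0.0, -0.178, -0.984], [-0.001, -0.984, 0.178], [-1.0, 0.001, -0.0]]
wrist_force: [1.4, 1.1, -1.9]
finger_gap: 0.407
```

carry_out --targets '[[[-18, 36, 0], 0], [[-38, 75, -20], 0], [[-38, 75, -65], 0], [[-38, 75, -110], 0], [[-38, 75, -145], 0], [[-38, 75, -160], 0], [[-38, 75, -160], 0], [[-38, 75, -160], 0]]'

```text
clock: 51.5
position: [0.5162, 0.276, 0.0357]
orientation: [[0.002, -0.176, -0.984], [0.002, -0.984, 0.176], [-1.0, -0.002, -0.002]]
wrist_force: [-0.2, 0.9, -2.0]
finger_gap: 0.402
```

```bash
python3 pk.py w31.png
```

```text
51.5 [0.5162 0.276  0.0357] [-0.2  0.9 -2. ] 0.402
held top x_tool -0.0302 circ yz 0.0004 0.0023 r 0.0178 world offset [-0.0024 -0.     -0.    ]
```

View pics/w31.png

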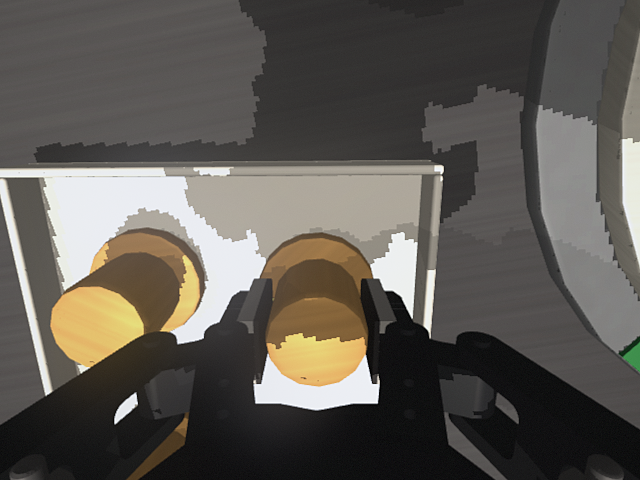

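carry_out --targets '[[[0, 0, -5], 0], [[0, 0, -10], 0], [[0, 0, -10], 0], [[0, 0, -10], 0]]'

```text
clock: 52.0
position: [0.5162, 0.276, 0.0252]
orientation: [[0.002, -0.176, -0.984], [0.002, -0.984, 0.176], [-1.0, -0.002, -0.002]]
wrist_force: [1.0, 0.8, 2.1]
finger_gap: 0.408
```

carry_out --targets '[[[0, 0, 0], 0], [[0, 0, 0], 0], [[0, 0, 0], 0]]' --claw 46

```text
clock: 52.3
position: [0.5149, 0.2749, 0.024]
orientation: [[-0.001, -0.176, -0.984], [-0.001, -0.984, 0.176], [-1.0, 0.001, 0.001]]
wrist_force: [0.6, 0.9, -0.4]
finger_gap: 0.543
```

carry_out --targets '[[[0, 0, 35], 0], [[0, 0, 80], 0], [[0, 0, 125], 0], [[5, -24, 160], 0.08], [[14, -68, 176], 0.16], [[23, -112, 176], 0.24], [[32, -156, 176], 0.32], [[41, -200, 176], 0.32]]'

```text
clock: 53.1
position: [0.5562, 0.0732, 0.2003]
orientation: [[0.0, 0.144, -0.99], [-0.0, -0.99, -0.144], [-1.0, 0.0, 0.0]]
wrist_force: [-0.1, -0.6, -0.2]
finger_gap: 0.544
```

carry_out --targets '[[[9, -44, 0], 0], [[18, -88, 0], 0], [[27, -132, 0], 0], [[35, -149, 0], 0], [[35, -149, 0], 0], [[35, -149, 0], 0]]'

```text
clock: 53.7
position: [0.5909, -0.0722, 0.2]
orientation: [[-0.001, 0.143, -0.99], [0.002, -0.99, -0.143], [-1.0, -0.002, 0.001]]
wrist_force: [-0.1, 1.8, 0.2]
finger_gap: 0.541
```

```bash
python3 chk.py w32.png
```

```text
53.7 [ 0.5909 -0.0722  0.2   ] [-0.1  1.8  0.2] 0.541
collar px [169. 342.] circ 0.4543 0.0417 R 0.0137 ang 161.9 rad 0.1038
collar px [153. 301.] circ 0.4802 0.0545 R 0.0359 ang 148.3 rad 0.0856
collar px [320. 212.] circ 0.5901 -0.0751 R 0.035 ang -66.3 rad 0.0924
collar px [109. 198.] circ 0.5762 0.0944 R 0.0357 ang 74.7 rad 0.088
collar px [214. 126.] circ 0.6449 0.0149 R 0.0351 ang 3.4 rad 0.0921
caps in pockets:
cap px [347.   6.] 340 med [ 0.7297 -0.071   0.0795] circ 0.7311 -0.0694 r 0.0206
cap px [321. 226.] 1901 med [ 0.5906 -0.0759  0.0806] circ 0.5902 -0.0762 r 0.0181
```

View pics/w32.png

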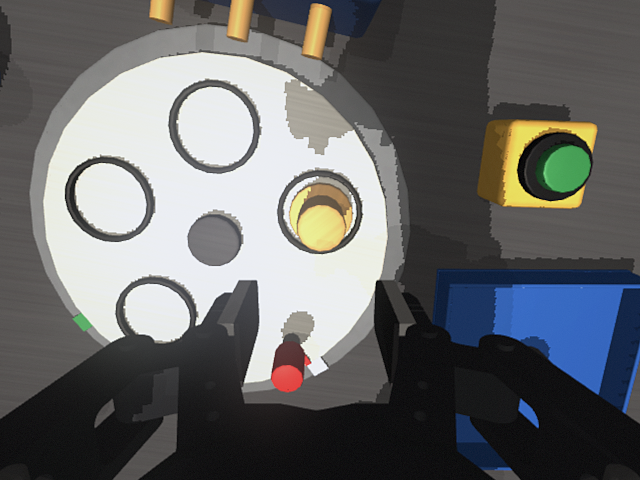

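carry_out --targets '[[[-1, -2, -45], 0], [[-1, -2, -90], 0], [[-1, -2, -125], 0], [[-1, -2, -145], 0], [[-1, -2, -151], 0], [[-1, -2, -151], 0]]' --claw 48

```text
clock: 54.35
position: [0.5897, -0.0736, 0.0492]
orientation: [[-0.001, 0.146, -0.989], [0.001, -0.989, -0.146], [-1.0, -0.001, 0.001]]
wrist_force: [-0.4, 0.4, 0.7]
finger_gap: 0.563
```

carry_out --targets '[[[0, 0, 0], 0], [[0, 0, 0], 0], [[0, 0, 0], 0], [[0, 0, 0], 0]]' --claw 20

```text
clock: 54.75
position: [0.5916, -0.075, 0.0512]
orientation: [[0.003, 0.143, -0.99], [0.0, -0.99, -0.143], [-1.0, -0.0, -0.003]]
wrist_force: [-0.8, 1.2, 6.5]
finger_gap: 0.407
```

carry_out --targets '[[[0, 0, 20], 0], [[0, 0, 60], 0], [[0, 0, 105], 0], [[-12, 26, 135], -0.08], [[-31, 68, 145], -0.16], [[-50, 109, 145], -0.24], [[-69, 150, 145], -0.32], [[-88, 191, 145], -0.32]]'

```text
clock: 55.55
position: [0.5011, 0.116, 0.1943]
orientation: [[0.0, -0.178, -0.984], [-0.001, -0.984, 0.178], [-1.0, 0.001, -0.001]]
wrist_force: [0.2, 0.3, -1.1]
finger_gap: 0.412
```

carry_out --targets '[[[-19, 41, 0], 0], [[-38, 82, 0], 0], [[-57, 123, 0], 0], [[-76, 164, 0], 0], [[-81, 177, -30], 0], [[-81, 177, -75], 0], [[-81, 177, -120], 0], [[-81, 177, -120], 0]]'

```text
clock: 56.35
position: [0.417, 0.2874, 0.0686]
orientation: [[-0.011, -0.176, -0.984], [-0.009, -0.984, 0.176], [-1.0, 0.011, 0.009]]
wrist_force: [-0.5, -1.5, -1.3]
finger_gap: 0.412
```

carry_out --targets '[[[0, 0, -30], 0], [[0, 0, -40], 0], [[0, 0, -40], 0], [[0, 0, -40], 0]]'

```text
clock: 56.75
position: [0.4223, 0.2929, 0.036]
orientation: [[0.002, -0.177, -0.984], [0.001, -0.984, 0.177], [-1.0, -0.002, -0.002]]
wrist_force: [-0.8, -0.3, -0.3]
finger_gap: 0.411
```

```bash
python3 pk.py w33.png
```

```text
56.75 [0.4223 0.2929 0.036 ] [-0.8 -0.3 -0.3] 0.411
held top x_tool -0.0304 circ yz 0.0004 0.0022 r 0.0177 world offset [-0.0022  0.     -0.    ]
```

View pics/w33.png

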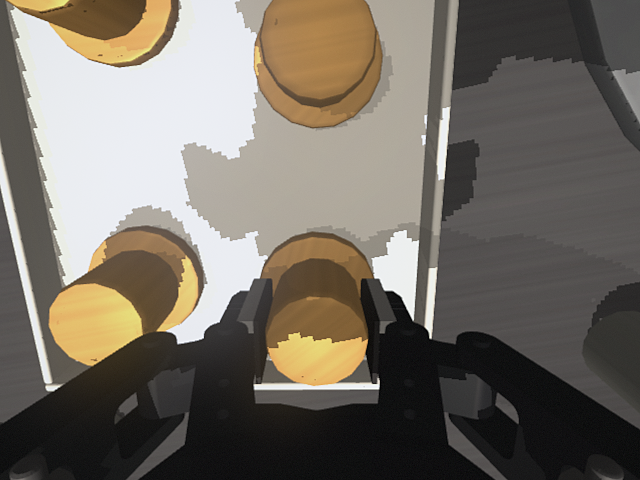

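Lower, release, lift and look at the whole tray.

carry_out --targets '[[[0, 0, -5], 0], [[0, 0, -10], 0], [[0, 0, -10], 0], [[0, 0, -10], 0]]'

```text
clock: 57.25
position: [0.4219, 0.2929, 0.0251]
orientation: [[0.002, -0.176, -0.984], [0.001, -0.984, 0.176], [-1.0, -0.001, -0.001]]
wrist_force: [-0.5, -0.2, 5.3]
finger_gap: 0.408
```

carry_out --targets '[[[0, 0, 0], 0], [[0, 0, 0], 0], [[0, 0, 0], 0]]' --claw 46

```text
clock: 57.55
position: [0.4209, 0.2919, 0.0239]
orientation: [[-0.001, -0.176, -0.984], [-0.0, -0.984, 0.176], [-1.0, 0.001, 0.001]]
wrist_force: [0.6, 0.8, 0.4]
finger_gap: 0.537
```

carry_out --targets '[[[0, 0, 35], 0], [[0, 0, 80], 0], [[0, 0, 125], 0], [[0, 0, 170], 0], [[-5, -35, 210], 0], [[-10, -80, 230], 0], [[-20, -125, 230], 0], [[-20, -125, 230], 0]]'

```text
clock: 58.35
position: [0.4024, 0.1577, 0.254]
orientation: [[0.0, -0.192, -0.981], [-0.008, -0.981, 0.192], [-1.0, 0.008, -0.002]]
wrist_force: [0.3, 0.1, -0.6]
finger_gap: 0.538
```

```bash
python3 - <<'E'
from h import *
import caps
s=arm.state();print(s['clock'],s['position'])
f=grab('wrist');save(f,'w34.png');caps.caps(f,.054)
c=np.array([.475,.323]);a=np.radians(-10);ex=np.array([np.cos(a),np.sin(a)]);ey=np.array([-ex[1],ex[0]])
f=grab('top');save(f,'t34.png');caps.caps(f,.0525)
f=grab('side');save(f,'s34.png');caps.caps(f,.056)
E
```

```text
58.35 [0.40235086 0.15769909 0.25395528]
cap px [52. 73.] 1656 med [0.551  0.3485 0.0544] circ 0.5506 0.3487 r 0.0192
cap px [153. 103.] 1491 med [0.5131 0.2738 0.0545] circ 0.5124 0.2739 r 0.0184
cap px [632. 200.] 404 med [ 0.3495 -0.1259  0.054 ] circ 0.3477 -0.1325 r 0.021
cap px [167. 212.] 1204 med [0.4203 0.2903 0.0545] circ 0.4206 0.2906 r 0.0186
cap px [ 79. 213.] 1252 med [0.4346 0.3687 0.0545] circ 0.4341 0.369 r 0.0191
cap px [414. 195.] 173 med [ 0.6454 -0.2359  0.0505] circ 0.6509 -0.2375 r 0.0431
cap px [166. 239.] 396 med [0.5152 0.5194 0.0555] circ 0.5321 0.5309 r 0.0732
cap px [285. 108.] 178 med [0.561  0.5094 0.059 ] circ 0.5433 0.5285 r 0.0657
cap px [427. 319.] 273 med [ 0.6353 -0.2535  0.0532] circ 0.6489 -0.2414 r 0.0411
cap px [125. 327.] 231 med [ 0.0137 -0.0542  0.0558] circ 0.0026 -0.0301 r 0.0636
```

View pics/s34.png

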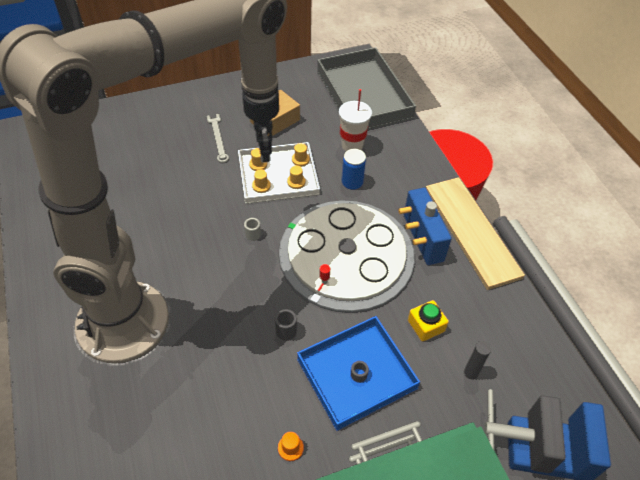

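View pics/t34.png

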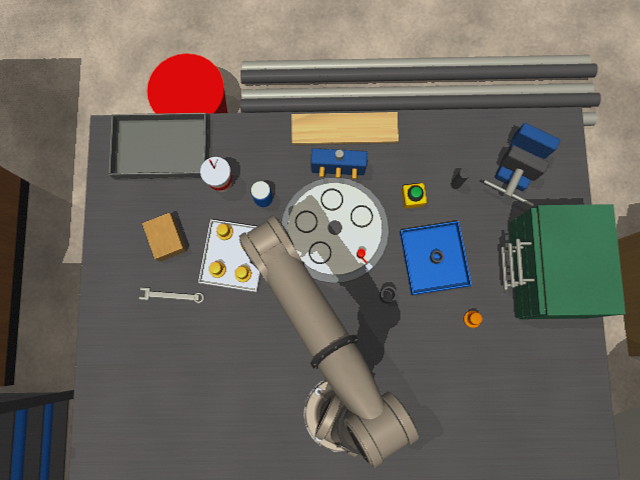

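All four caps are in the tray. The first one has shifted about 2 cm towards the wall, so I'll check that it stands flat before handing in.

```bash
python3 - <<'E'
from h import *
f=grab('wrist');W=cloud(f)
save(f,'w35.png')
cv2.imwrite('pics/w35c.png',cv2.resize(f['image'][30:290,0:300,::-1],None,fx=2.3,fy=2.3))
c=np.array([.475,.323]);a=np.radians(-10);ex=np.array([np.cos(a),np.sin(a)]);ey=np.array([-ex[1],ex[0]])
for p in [(.551,.3486),(.5127,.2739),(.4206,.2906),(.4343,.369)]:
    m=(np.hypot(W[...,0]-p[0],W[...,1]-p[1])<.015)&(W[...,2]>.045)
    P=W[m];A=np.c_[P[:,:2]-P[:,:2].mean(0),np.ones(len(P))];k=np.linalg.lstsq(A,P[:,2],rcond=None)[0]
    d=np.array(p)-c;print(p,'tray xy',(d@ex).round(4),(d@ey).round(4),'top z',k[2].round(4),'tilt',np.hypot(k[0],k[1]).round(3))
for d in vision.place_of(f,'tray_in')[:2]: print(d['p'],onplane(f,d['pixel'],.004))
E
```

```text
(0.551, 0.3486) tray xy 0.0704 0.0384 top z 0.0543 tilt 0.064
(0.5127, 0.2739) tray xy 0.0457 -0.0418 top z 0.0547 tilt 0.021
(0.4206, 0.2906) tray xy -0.0479 -0.0414 top z 0.0547 tilt 0.021
(0.4343, 0.369) tray xy -0.0481 0.0382 top z 0.0545 tilt 0.052
0.67 [0.47326839 0.32239985 0.004     ]
```

View pics/w35c.png

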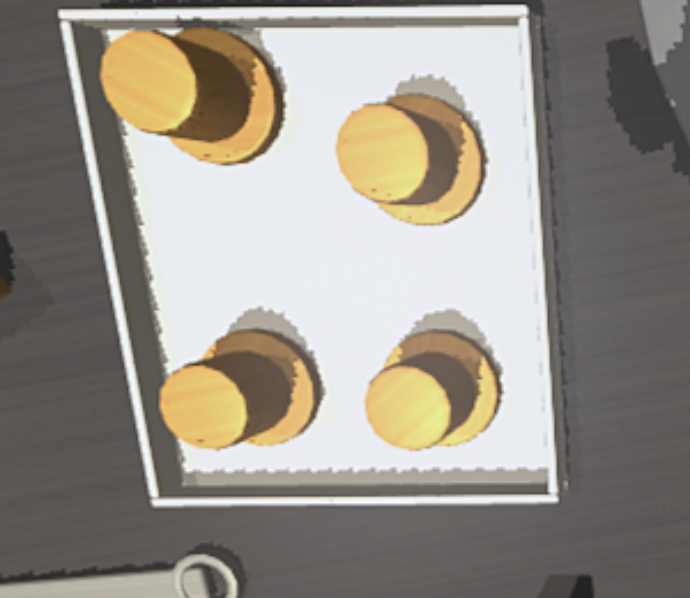

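carry_out --targets '[[[28, 35, -10], 0], [[56, 70, -20], 0], [[84, 105, -30], 0], [[112, 140, -40], 0], [[140, 170, -50], 0], [[150, 182, -50], 0], [[150, 182, -50], 0], [[150, 182, -50], 0]]'

```text
clock: 59.4
position: [0.5496, 0.3512, 0.2034]
orientation: [[-0.002, -0.173, -0.985], [0.0, -0.985, 0.173], [-1.0, 0.0, 0.002]]
wrist_force: [0.3, -0.4, 0.6]
finger_gap: 0.535
```

```bash
python3 - <<'E'
from h import *
import caps
f=grab('wrist');W=cloud(f);caps.caps(f,.054)
save(f,'w36.png')
for p in [(.551,.3486),(.5127,.2739)]:
    m=(np.hypot(W[...,0]-p[0],W[...,1]-p[1])<.014)&(W[...,2]>.045)
    P=W[m];A=np.c_[P[:,:2]-P[:,:2].mean(0),np.ones(len(P))];k=np.linalg.lstsq(A,P[:,2],rcond=None)[0]
    print(p,'top z',k[2].round(4),'slope',k[:2].round(3))
E
```

```text
cap px [14.  3.] 194 med [0.731  0.5303 0.05  ] circ 0.7278 0.5224 r 0.0151
cap px [278.  35.] 242 med [0.6768 0.3545 0.0556] circ 0.6902 0.3576 r 0.031
cap px [428.  51.] 399 med [0.6497 0.2568 0.0543] circ 0.6564 0.2393 r 0.0285
cap px [140. 241.] 1373 med [0.5538 0.492  0.0549] circ 0.5481 0.4935 r 0.0604
cap px [315. 211.] 1587 med [0.553  0.3509 0.0546] circ 0.5527 0.3509 r 0.0178
cap px [416. 241.] 1517 med [0.5151 0.2765 0.0546] circ 0.5151 0.2763 r 0.0186
(0.551, 0.3486) top z 0.2613 slope [14.876 -2.419]
(0.5127, 0.2739) top z 0.0548 slope [0.003 0.007]
```

View pics/w36.png

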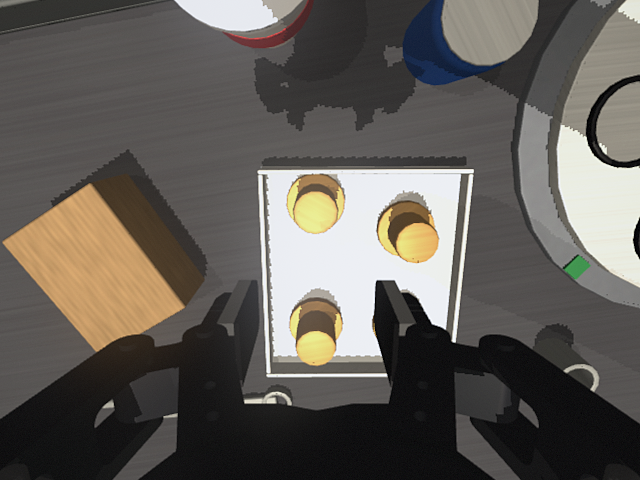

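```bash
python3 - <<'E'
from h import *
import caps
f=grab('wrist');W=cloud(f)
m=(np.hypot(W[...,0]-.5528,W[...,1]-.351)<.014)&(abs(W[...,2]-.054)<.01)
P=W[m];A=np.c_[P[:,:2]-P[:,:2].mean(0),np.ones(len(P))];k=np.linalg.lstsq(A,P[:,2],rcond=None)[0]
print('top z',k[2].round(4),'slope',k[:2].round(3))
print(arm.state()['clock'],order.sign_off())
E
```

```text
top z 0.0548 slope [-0.004 -0.002]
the job is handed in; nothing more can be done
59.5 None
```

The job is done and handed in at about 60 s of the 210 s allowed; sign-off gives no verdict, so what follows rests on my own checks.

**What I did:** I swung the grip post to the white mark and set the four brass caps one at a time in the four pockets. I then swung the post to the green stop and pressed the start button until it bottomed. After swinging back to the white stop, I moved all four caps to the tray.

**Last checks:**
- **Caps:** all four stand flange down on the tray floor, with tops at about 54.6 mm above the table, which matches the tray floor plus cap height.
- **Table:** the last overall views show the post at the white mark.
- **Start button:** it stopped moving at about 23 N and the tip had gone down about 6 mm. I had no direct reading of its travel.
- **Other things:** in the last overall views the dark coupling is in the bin, the orange look-alike was not touched, and I saw no other bench item moved.

**What disagreed:** the first cap I put in the tray was later found about 2 cm from where I had set it, against the tray wall. This was probably the random knock the task warns of. A close look showed it level. It measured 70–72 mm from the tray centre, within the 85 mm limit, so I left it. The fixed cameras and the wrist camera differed by 2–3 mm throughout, so I relied on the wrist camera for every grasp and placement.

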